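# Queue specimen mounts through the gate of a microscope's loading rail

## Task

With the fingertips, sweep three of the specimen mounts across the breadboard, one at a time, through the yellow gate and wholly into the slot of the loading rail: first the one with the gold chip, then the blue, then the white. Only push them along the board, gently: do not pinch, lift or tip any of them, and leave the red mount and the other things on the board where they are.

Things in the scene. Friction and masses are not known exactly. Their poses are not given: they have to be found in the camera images.
- rail: fixed aluminium loading rail on the breadboard. Origin mid-gate on the board's top, which is also the slot's floor, no step; x points level into the slot, z up. Slot: straight, 37 mm wide, open above, 110 mm from gate (x = 0) to its closed end; walls 10 mm thick, only 8 mm high, so fingertips held above them can still push a 20 mm tall mount. The mounts start 90 to 140 mm before the gate (-x side)
- mouth (a point): point on the rail's centre line, at board height, 26 mm before the gate: middle of the mouth between the outer ends of the two yellow cheeks (8 mm high), which flare out from the gate at 45 degrees to 90 mm apart
- slot_end (a point): middle of the slot's closed end, at board height, 110 mm past the gate. A mount is wholly in the slot when its centre is 15 mm or more past the gate. Pushing one in moves on those already there; three in a row leave 20 mm spare
- board: fixed black breadboard, 500 x 900 mm, 12 mm thick, on the table; origin under its centre, so its top is 12 mm above the origin
- gold: aluminium specimen mount with a square gold-yellow chip on top: a loose upright cylinder, 30 mm diameter, 20 mm tall, about 40 g, sliding on the board. Origin at the centre of its underside, z up its axis.
- blue: aluminium specimen mount with a square blue chip on top: a loose upright cylinder, 30 mm diameter, 20 mm tall, about 40 g, sliding on the board. Origin at the centre of its underside, z up its axis.
- white: aluminium specimen mount with a square white chip on top: a loose upright cylinder, 30 mm diameter, 20 mm tall, about 40 g, sliding on the board. Origin at the centre of its underside, z up its axis.
- red: aluminium specimen mount with a square red chip on top: a loose upright cylinder, 30 mm diameter, 20 mm tall, about 40 g, sliding on the board. Origin at the centre of its underside, z up its axis. Stays where it is.
- objective: bystander: loose steel lens objective standing on the board, 32 mm diameter, 42 mm tall, origin under its centre
- probe_box: bystander: loose flat clear-lidded blue box, 45 x 65 x 19 mm, origin under its centre
- driver: bystander: screwdriver 160 mm long, lying on the board along its own x, under 35 mm tall; origin near its middle
- amber: bystander: amber bottle with black cap, 36 mm diameter, 60 mm tall, origin under its centre
- dish: bystander: clear lidded dish, 64 mm diameter, 15 mm tall, origin under its centre
- clamp: bystander: dark steel table clamp, 60 x 22 mm, 26 mm tall, origin under its centre
Not all that is in view belongs to the job. What is shaped like the blue but green is not meant.

How it is judged:
By the outcome, as a careful person would: the job done as asked, in the order asked, and still so for the second after the job is handed in, with the robot touching nothing.
It also fails if it takes over 72 s, if anything falls off the work surface, if the arm or the gripper's body presses on something with over 40 N, if the wrist force passes 120 N, or if a joint passes its speed limit or range.

## Robot

A 7-joint arm with a two-finger parallel gripper is mounted at the origin on the work surface. World frame = base frame: x ahead of the robot, y to its left, z up, the work surface at z = 0. Lengths are in mm, angles in rad, forces in N, time in s.
With the tool pointing down it reaches from about 400 to 750 mm from the base axis. Payload 19.5 kg.
Tool frame: the origin (TCP) lies between the finger pads; the fingertips stand 11 mm ahead of it and the grasp point (between the pads) lies 8 mm behind it; z points along the fingers, y is the line along which they close (so a half turn about z gives the same grasp; the last joint's range is limited). The gripper opens to 85 mm and grips with 20 to 120 N. Pads are 22 mm wide; open, the fingers measure 114 mm over their backs; the gripper's body (76 mm by 85 mm) begins 54 mm behind the grasp point. The pads swing forward as they close: fully open they stand 13 mm farther back than shut.
Start: joints at [-1.256, 0.707, -0.028, 1.485, 0.022, 0.951, -0.075], TCP at [200.82, 538.76, 202.268] pointing down, gripper open.
Joint ranges: [-2.71, 2.71], [-0.32, 2.16], [-1.57, 1.52], [0, 2.45], [-1.46, 4.6], [0, 2.02], [-2.83, 2.83]. Speed limits (rad/s): [1.89, 1.89, 2.57, 2.57, 3.01, 3.01, 3.01].

## Interface

Orientations are given as a rotation vector (axis times angle).
In Python, from bench import sensors, viewer, bot gives the robot as it stands. The module is installed in compiled form; this text tells all that it offers.
- The arm moves only by the tool apply_moves, never from a script. Its argument "increments" is a list of rows, each an object with "jaw": the opening, from 0 (shut) to 1 (fully open); "offset": the shift along the tool's x, y, z each as a share of 0.04 m, from -1 to 1, a list of three; "angular": the turn, a rotation vector about the tool's x, y, z each as a share of 4 degrees, from -1 to 1, a list of three. In form: [{"jaw": jaw, "offset": [x, y, z], "angular": [rx, ry, rz]}, ...]. A call has 1 to 10 rows; each row shifts and turns the commanded pose from where the row before left it, along the tool's axes as they then stand; what a row does not reach is not made up. A row lasts 1/10 s, in which the tool goes at most 50 mm and 8.59 degrees, less where a joint would pass 70% of its speed; a pose out of reach is approached as far as the arm can. A call with a number of a shift or a turn outside -1 to 1 is refused whole. A call with a gripper value outside its range is refused whole. The fingers move at their own pace and stop on an object; "squeeze" is the grip in N (left out, the last holds). Time passes only in rows, so rows that do not move let the fingers close. It gives the time, the measured TCP pose, the force, the opening and the grip force at its end, in the units of the state.
- sensors.get_obs(): the state, without advancing time (a new reading comes with each control period).
- viewer.camera(name): name is "scene" or "top" or "wrist"; returns the picture (420x560x3 uint8, blue, green, red); there is no depth.
- viewer.camera_model(name): a dict with "fov_y" (degrees; the focal length in pixels is half the picture's height over the tangent of half this angle, whatever the lens; pixels are square), "cx", "cy" (the principal point, pixels), "view" (4x4, takes a point from world to camera coordinates); the wrist camera has in their place "hand_eye" (4x4, takes a point from camera to tool coordinates, whose origin is the TCP and whose axes are the flange's). Camera axes: x right, y down, z forward; pixel columns grow to the right and rows downward; lengths in mm; the calibration is good to about 2 mm. A picture is of the moment at which its call begins: read the wrist's pose just before it. camera_model takes no time and is no camera call.
- bot.job_done(): hands the job in; it is judged then, once.
The state is a dict: "time_s": time; "joint_positions": joint angles; "joint_velocities": joint speeds; "tau": joint torques, N m; "position": TCP position; "orientation": TCP orientation; "wrist_force": force on the tool from outside, world axes, zero at the start; "wrist_torque": the same for the moment, N m; "finger_gap": opening from 0.0 (shut) to 1.0 (fully open); "grip_force": force on a finger pad.
Only numpy, scipy, OpenCV 4.12 (cv2) and the standard library are available. Lean on these libraries where they do the work, as an engineer would, in place of code of your own. Each camera call takes 0.05 s, during which the arm holds its last target. There are 200 camera calls.

## Working session

There is one attempt and no reset: what is moved stays moved. The work goes in short steps, Python scripts to look and compute and a tool call to move; the robot and the scene stay as the last step left them, time stands still between calls to the robot, and variables do not carry over. Pictures are saved under pics/ and viewed, at most 10 in all, crops included, and the job is handed in when it is done.

Besides the shell and the picture viewer there is one more tool, called after "Request:" by a JSON object that holds its "op" and its "data". apply_moves: Moves the arm, as the interface text tells. Its arguments: {"type":"object","properties":{"increments":{"type":"array","items":{"type":"object","properties":{"jaw":{"type":"number"},"offset":{"type":"array","items":{"type":"number","minimum":-1,"maximum":1}},"angular":{"type":"array","items":{"type":"number","minimum":-1,"maximum":1}}}}},"squeeze":{"type":"number"}},"required":["increments"]}

```bash
mkdir -p pics
cat > h.py <<'E'
import numpy as np, cv2
from scipy.spatial.transform import Rotation as R
from bench import sensors, viewer, bot
def snap(n,f):
    im=viewer.camera(n); cv2.imwrite('pics/'+f,im); return im
def ray(n,u,v,z):
    m=viewer.camera_model(n); f=210/np.tan(np.radians(m['fov_y']/2))
    V=np.array(m['view']); Rw=V[:3,:3]; t=V[:3,3]
    o=-Rw.T@t; d=Rw.T@np.array([(u-m['cx'])/f,(v-m['cy'])/f,1])
    return o+d*(z-o[2])/d[2]
E
python3 - <<'E'
from h import *
o=sensors.get_obs(); print({k:np.round(v,3) for k,v in o.items()})
for n in('top','scene'): snap(n,n+'1.png'); print(n,viewer.camera_model(n))
print(viewer.camera_model('wrist'))
E
```

```text
{'time_s': np.float64(0.0), 'joint_positions': array([-1.256,  0.707, -0.028,  1.485,  0.022,  0.951, -0.076]), 'joint_velocities': array([-0.   ,  0.   , -0.001, -0.001,  0.   , -0.001, -0.001]), 'tau': array([-1.0000e-03, -8.8321e+01,  1.2350e+00, -2.3615e+01,  1.7000e-02,
        7.0000e-03,  0.0000e+00]), 'position': array([200.708, 538.509, 201.844]), 'orientation': array([-5.570e-01, -3.092e+00,  2.000e-03]), 'wrist_force': array([ 0.279,  0.803, -0.139]), 'wrist_torque': array([ 0.042, -0.008,  0.001]), 'grip_force': np.float64(0.0), 'finger_gap': np.float64(1.002)}
top {'fov_y': 44.206204590966834, 'cx': 278.58914741813896, 'cy': 212.3134246724207, 'view': array([[ 2.03891306e-03, -9.99996094e-01, -1.91183239e-03,
        -5.76144069e+00],
       [-9.90863084e-01, -1.76246068e-03, -1.34860088e-01,
         5.27993434e+02],
       [ 1.34856192e-01,  2.16933213e-03, -9.90862807e-01,
         1.05108326e+03],
       [ 0.00000000e+00,  0.00000000e+00,  0.00000000e+00,
         1.00000000e+00]])}
scene {'fov_y': 51.695306429365075, 'cx': 271.00019568859864, 'cy': 212.48343725093395, 'view': array([[ 6.33871328e-01,  7.73135814e-01,  2.16368307e-02,
        -3.31891468e+02],
       [ 4.33719283e-01, -3.32152975e-01, -8.37592971e-01,
        -1.57558341e+02],
       [-6.40386386e-01,  5.40310480e-01, -5.45866158e-01,
         1.38506585e+03],
       [ 0.00000000e+00,  0.00000000e+00,  0.00000000e+00,
         1.00000000e+00]])}
{'fov_y': 67.65472293491423, 'cx': 274.3824986489022, 'cy': 210.7372193377417, 'hand_eye': array([[ 5.94524724e-04, -9.45330609e-01, -3.26112997e-01,
         8.43731385e+01],
       [ 9.99999542e-01,  3.17403193e-04,  9.02979950e-04,
         1.24011286e-01],
       [-7.50105280e-04, -3.26113384e-01,  9.45330365e-01,
        -1.70597315e+02],
       [ 0.00000000e+00,  0.00000000e+00,  0.00000000e+00,
         1.00000000e+00]])}
```

View pics/top1.png

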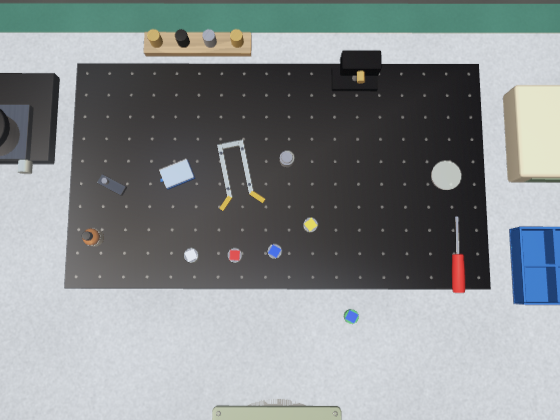

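View pics/scene1.png

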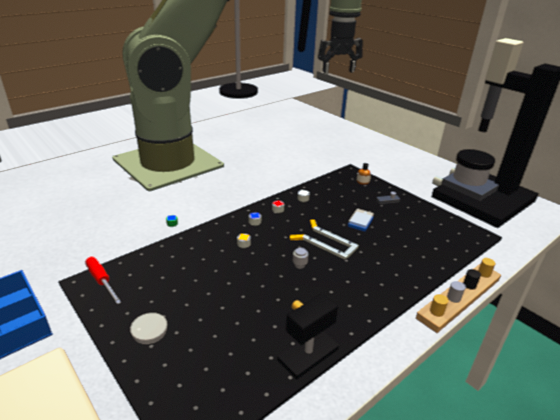

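The top view shows gold (310,224), blue (275,251), red (235,255) and white (191,255). The rail opens towards the robot, with cheek tips near (222,208) and (264,200) and its end near (231,145). The green-bodied decoy with a blue chip is at (351,316), off the board. The objective is at (287,158) and the box at (176,174).

Run:
```python
from h import *
im=cv2.imread('pics/top1.png')
c=cv2.resize(im[125:275,165:335],None,fx=4,fy=4,interpolation=cv2.INTER_CUBIC); cv2.imwrite('pics/c1.png',c)
hsv=cv2.cvtColor(im,cv2.COLOR_BGR2HSV)
for n,(u,v) in dict(gold=(310,224),blue=(275,251),red=(235,255),white=(191,255),obj=(287,158)).items():
    s=hsv[v-10:v+11,u-10:u+11]; g=(s[...,2]>90).astype(np.uint8)
    M=cv2.moments(g,True); uu,vv=M['m10']/M['m00']+u-10,M['m01']/M['m00']+v-10
    print(n,round(uu,1),round(vv,1),M['m00'],ray('top',uu,vv,27 if n!='obj' else 45).round(1))
```

```text
gold 310.0 224.3 181.0 [503.8 -71.1  27. ]
blue 273.9 250.8 188.0 [447.8   4.9  27. ]
red 234.6 254.6 199.0 [439.5  87.2  27. ]
white 190.1 257.3 295.0 [433.8 180.5  27. ]
obj 286.3 158.0 198.0 [642.6 -20.9  45. ]
```

View pics/c1.png

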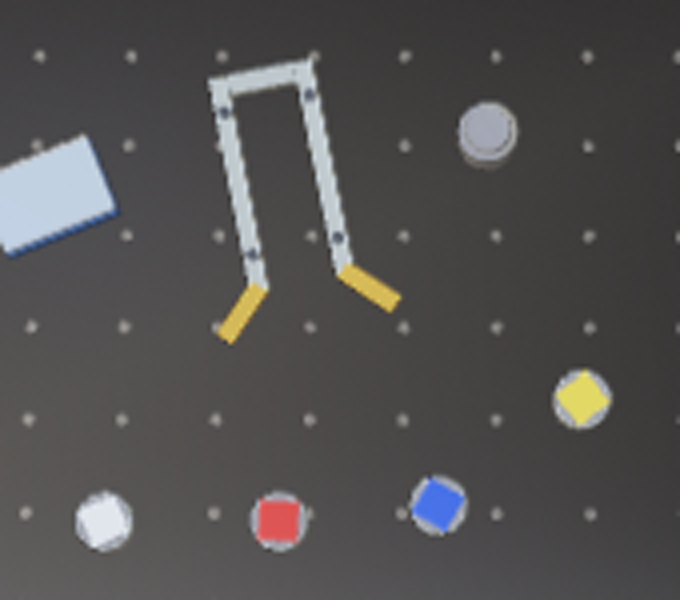

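The close crop confirms the choice: gold (582,399), blue (439,505) and white (104,521), each with an aluminium body. Red is at (279,521), and the green-bodied decoy is off the board.

Run:
```python
from h import *
C=lambda x,y,z:ray('top',165+(x+.5)/4-.5,125+(y+.5)/4-.5,z)
for n,p in dict(gold=(582,399),blue=(439,505),red=(279,521),white=(104,521)).items(): print(n,C(*p,31).round(1))
W={k:C(*p,20) for k,p in dict(eL=(232,96),eR=(300,80),gL=(268,284),gR=(336,272),tipL=(222,338),tipR=(398,305),oL=(208,80),oR=(312,60)).items()}
for k,v in W.items(): print(k,v.round(1))
g=(W['gL']+W['gR'])/2;e=(W['eL']+W['eR'])/2;d=e-g
print('gate',g,'end',e,np.linalg.norm(d),'width',np.linalg.norm(W['gL']-W['gR']),np.linalg.norm(W['eL']-W['eR']),'yaw',np.degrees(np.arctan2(d[1],d[0])),'tips',np.linalg.norm(W['tipL']-W['tipR']),(W['tipL']+W['tipR'])/2)
```

```text
gold [503.2 -71.2  31. ]
blue [447.3   3.9  31. ]
red [438.8  87.4  31. ]
white [438.6 178.8  31. ]
eL [669.4 117.   20. ]
eR [678.3  80.2  20. ]
gL [566.1  96.   20. ]
gR [572.6  59.6  20. ]
tipL [536.8 120.1  20. ]
tipR [554.8  26.3  20. ]
oL [678.3 130.2  20. ]
oR [689.5  73.8  20. ]
gate [569.34352269  77.79064097  20.        ] end [673.86044051  98.58777246  20.        ] 106.56597387876141 width 36.951695261439525 37.855824670477155 yaw 11.253914822457713 tips 95.54526268853957 [545.79192412  73.19091933  20.        ]
```

```bash
cat >> h.py <<'E'
def state():
    o=sensors.get_obs(); r=R.from_rotvec(o['orientation']); x=r.as_matrix()[:,0]
    return np.array(o['position']),np.degrees(np.arctan2(x[1],x[0])),o,r
def plan(*wps):
    """wps (x,y,z,yaw of tool x deg,rows): prints rows in tool shares"""
    p,f,o,r=state(); print('now',p.round(1),round(f,1),'t',round(o['time_s'],2),'F',np.round(o['wrist_force'],1),'gap',round(o['finger_gap'],2),'j7',round(o['joint_positions'][6],2),'tilt',(r.as_matrix()[:,2]).round(3))
    for x,y,z,g,n in wps:
        q=np.array([x,y,z]); dp=(q-p)/n; df=((g-f+180)%360-180)/n
        for i in range(n):
            a=np.radians(f); X=np.array([np.cos(a),np.sin(a)]); Y=np.array([X[1],-X[0]])
            print(np.round([dp[:2]@X/40,dp[:2]@Y/40,-dp[2]/40],2),'rz',round(-df/4,2)); f+=df
            if abs(df)<1e-2: print('   x',n); break
        p=q;f=g
E
python3 - <<'E'
from h import *
plan((480,200,150,110,12),(494,-112,80,79,9))
E
```

```text
now [200.7 538.5 201.9] 159.6 t 0.1 F [ 0.4 -0.4  0.6] gap 1.0 j7 -0.08 tilt [-0.    -0.001 -1.   ]
[-0.79 -0.46  0.11] rz 1.03
[-0.82 -0.4   0.11] rz 1.03
[-0.85 -0.34  0.11] rz 1.03
[-0.87 -0.28  0.11] rz 1.03
[-0.89 -0.21  0.11] rz 1.03
[-0.9  -0.15  0.11] rz 1.03
[-0.91 -0.08  0.11] rz 1.03
[-0.91 -0.02  0.11] rz 1.03
[-0.91  0.05  0.11] rz 1.03
[-0.91  0.11  0.11] rz 1.03
[-0.9   0.18  0.11] rz 1.03
[-0.88  0.24  0.11] rz 1.03
[-0.83 -0.26  0.19] rz 0.86
[-0.84 -0.21  0.19] rz 0.86
[-0.85 -0.16  0.19] rz 0.86
[-0.86 -0.11  0.19] rz 0.86
[-0.87 -0.06  0.19] rz 0.86
[-0.87 -0.    0.19] rz 0.86
[-0.87  0.05  0.19] rz 0.86
[-0.86  0.1   0.19] rz 0.86
[-0.85  0.15  0.19] rz 0.86
```

Request:
{"op": "apply_moves", "data": {"increments": [{"jaw": 0.26, "offset": [-0.79, -0.46, 0.11], "angular": [0, 0, 1]}, {"jaw": 0.26, "offset": [-0.82, -0.4, 0.11], "angular": [0, 0, 1]}, {"jaw": 0.26, "offset": [-0.85, -0.34, 0.11], "angular": [0, 0, 1]}, {"jaw": 0.26, "offset": [-0.87, -0.28, 0.11], "angular": [0, 0, 1]}, {"jaw": 0.26, "offset": [-0.89, -0.21, 0.11], "angular": [0, 0, 1]}, {"jaw": 0.26, "offset": [-0.9, -0.15, 0.11], "angular": [0, 0, 1]}, {"jaw": 0.26, "offset": [-0.91, -0.08, 0.11], "angular": [0, 0, 1]}, {"jaw": 0.26, "offset": [-0.91, -0.02, 0.11], "angular": [0, 0, 1]}, {"jaw": 0.26, "offset": [-0.91, 0.05, 0.11], "angular": [0, 0, 1]}, {"jaw": 0.26, "offset": [-0.91, 0.11, 0.11], "angular": [0, 0, 1]}]}}

```text
time_s: 1.1
position: [436.7, 257.9, 158.0]
orientation: [-1.585, -2.712, 0.001]
wrist_force: [-0.3, 0.1, 0.3]
finger_gap: 0.263
grip_force: 0.0
```

Request:
{"op": "apply_moves", "data": {"increments": [{"jaw": 0.26, "offset": [-0.9, 0.18, 0.11], "angular": [0, 0, 1]}, {"jaw": 0.26, "offset": [-0.88, 0.24, 0.11], "angular": [0, 0, 1]}, {"jaw": 0.26, "offset": [-0.83, -0.26, 0.19], "angular": [0, 0, 0.86]}, {"jaw": 0.26, "offset": [-0.84, -0.21, 0.19], "angular": [0, 0, 0.86]}, {"jaw": 0.26, "offset": [-0.85, -0.16, 0.19], "angular": [0, 0, 0.86]}, {"jaw": 0.26, "offset": [-0.86, -0.11, 0.19], "angular": [0, 0, 0.86]}, {"jaw": 0.26, "offset": [-0.87, -0.06, 0.19], "angular": [0, 0, 0.86]}, {"jaw": 0.26, "offset": [-0.87, 0, 0.19], "angular": [0, 0, 0.86]}, {"jaw": 0.26, "offset": [-0.87, 0.05, 0.19], "angular": [0, 0, 0.86]}, {"jaw": 0.26, "offset": [-0.86, 0.1, 0.19], "angular": [0, 0, 0.86]}]}}

```text
time_s: 2.1
position: [503.6, -74.8, 88.3]
orientation: [-2.336, -2.1, 0.0]
wrist_force: [0.7, 1.1, 0.1]
finger_gap: 0.258
grip_force: 0.0
```

Run:
```python
from h import *
plan((494.4,-118,80,79,2)); snap('wrist','w1.png')
p,f,o,r=state(); m=viewer.camera_model('wrist'); H=np.array(m['hand_eye']); fl=210/np.tan(np.radians(m['fov_y']/2))
def proj(P): 
    t=r.as_matrix().T@(np.array(P)-p); c=H[:3,:3].T@(t-H[:3,3]); return (c[:2]/c[2]*fl+[m['cx'],m['cy']]).round(0)
print('gold top predicted px',proj((503.2,-71.2,32)),'tips z11',[proj(p+r.apply([11,s*11,11])) for s in(1,-1)])
```

```text
now [503.6 -74.8  88.3] 83.9 t 2.1 F [0.7 1.1 0.1] gap 0.26 j7 0.18 tilt [-0. -0. -1.]
[-0.55 -0.06  0.1 ] rz 0.61
[-0.55 -0.03  0.1 ] rz 0.61
gold top predicted px [273. 207.] tips z11 [array([292., 227.]), array([257., 227.])]
```

View pics/w1.png

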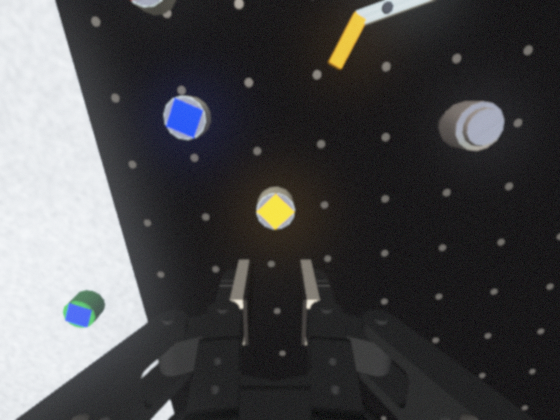

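The wrist view shows gold at (276,212), matching the prediction, with blue at (186,118). The fingertips end near row 262 and their gap looks wider than intended, so I'll narrow the jaw. Next I back off behind gold and lower to a gentle touch to find the tip height.

Run:
```python
from h import *
plan((493,-124,80,79,3),(493,-124,36,79,3))
```

```text
now [503.2 -81.   87.4] 83.3 t 2.15 F [ -3.4 -10.8  -1.5] gap 0.26 j7 0.18 tilt [-0.001 -0.003 -1.   ]
[-0.37 -0.04  0.06] rz 0.36
[-0.37 -0.03  0.06] rz 0.36
[-0.37 -0.02  0.06] rz 0.36
[0.   0.   0.37] rz -0.0
   x 3
```

Request:
{"op": "apply_moves", "data": {"increments": [{"jaw": 0.16, "offset": [-0.36, -0.04, 0.06], "angular": [0, 0, 0.3]}, {"jaw": 0.16, "offset": [-0.36, -0.03, 0.06], "angular": [0, 0, 0.3]}, {"jaw": 0.16, "offset": [-0.36, -0.02, 0.06], "angular": [0, 0, 0.3]}, {"jaw": 0.16, "offset": [0, 0, 0.4], "angular": [0, 0, 0]}, {"jaw": 0.16, "offset": [0, 0, 0.4], "angular": [0, 0, 0]}, {"jaw": 0.16, "offset": [0, 0, 0.4], "angular": [0, 0, 0]}, {"jaw": 0.16, "offset": [0, 0, 0], "angular": [0, 0, 0]}]}}

```text
time_s: 2.85
position: [493.9, -115.8, 32.2]
orientation: [-2.398, -2.027, 0.002]
wrist_force: [0.6, 0.4, 1.9]
finger_gap: 0.16
grip_force: 0.0
```

Run:
```python
from h import *
plan((493,-124,28,79,2)); im=snap('wrist','w2.png'); cv2.imwrite('pics/w2c.png',cv2.resize(im[150:360,180:380],None,fx=2.8,fy=2.8))
```

```text
now [ 493.9 -115.8   32.2] 80.4 t 2.85 F [0.6 0.4 1.9] gap 0.16 j7 0.22 tilt [-0.002  0.    -1.   ]
[-0.1   0.01  0.05] rz 0.18
[-0.1   0.01  0.05] rz 0.18
```

View pics/w2c.png

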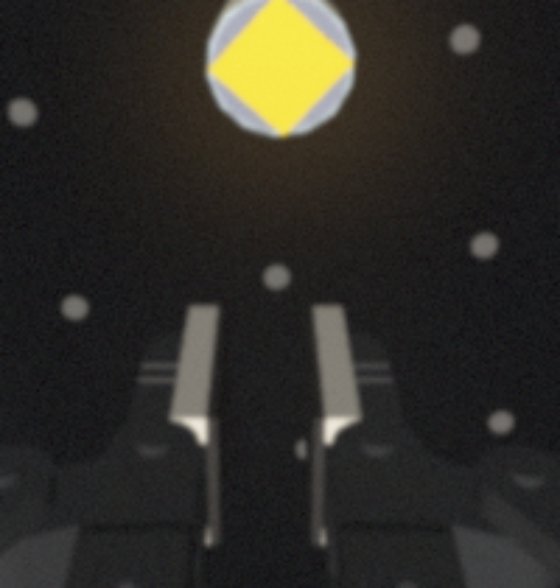

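The wrist crop shows gold at (281,65) ahead of the fingers. The two pads are about 19 mm apart (218 to 312), centred on gold. Next I touch down gently to find the tip height.

Request:
{"op": "apply_moves", "data": {"increments": [{"jaw": 0.16, "offset": [-0.1, 0, 0.05], "angular": [0, 0, 0.2]}, {"jaw": 0.16, "offset": [0, 0, 0.05], "angular": [0, 0, 0]}, {"jaw": 0.16, "offset": [0, 0, 0.05], "angular": [0, 0, 0]}, {"jaw": 0.16, "offset": [0, 0, 0.04], "angular": [0, 0, 0]}]}}

```text
time_s: 3.3
position: [494.2, -119.7, 26.0]
orientation: [2.413, 2.012, 0.0]
wrist_force: [-0.1, -0.4, 0.3]
finger_gap: 0.156
grip_force: 0.0
```

Request:
{"op": "apply_moves", "data": {"increments": [{"jaw": 0.16, "offset": [0, 0, 0.04], "angular": [0, 0, 0]}, {"jaw": 0.16, "offset": [0, 0, 0.04], "angular": [0, 0, 0]}]}}

```text
time_s: 3.5
position: [494.1, -119.7, 22.6]
orientation: [2.413, 2.012, -0.0]
wrist_force: [0.1, -0.2, -0.7]
finger_gap: 0.162
grip_force: 0.0
```

Request:
{"op": "apply_moves", "data": {"increments": [{"jaw": 0.16, "offset": [0, 0, 0.04], "angular": [0, 0, 0]}, {"jaw": 0.16, "offset": [0, 0, 0.03], "angular": [0, 0, 0]}]}}

```text
time_s: 3.7
position: [494.1, -119.8, 19.8]
orientation: [2.413, 2.012, -0.0]
wrist_force: [0.2, 0.0, -0.7]
finger_gap: 0.162
grip_force: 0.0
```

Request:
{"op": "apply_moves", "data": {"increments": [{"jaw": 0.16, "offset": [0, 0, 0.03], "angular": [0, 0, 0]}, {"jaw": 0.16, "offset": [0, 0, 0], "angular": [0, 0, 0]}]}}

```text
time_s: 3.9
position: [494.0, -119.7, 18.6]
orientation: [-2.413, -2.012, 0.0]
wrist_force: [-0.0, -0.0, 0.7]
finger_gap: 0.158
grip_force: 0.0
```

Request:
{"op": "apply_moves", "data": {"increments": [{"jaw": 0.16, "offset": [0, 0, 0.04], "angular": [0, 0, 0]}, {"jaw": 0.16, "offset": [0, 0, 0], "angular": [0, 0, 0]}]}}

```text
time_s: 4.1
position: [494.0, -119.7, 17.0]
orientation: [-2.413, -2.012, 0.0]
wrist_force: [0.5, -0.0, 0.4]
finger_gap: 0.156
grip_force: 0.0
```

Run:
```python
from h import *
plan((493,-124,18,79,2)); im=snap('wrist','w3.png'); cv2.imwrite('pics/w3c.png',cv2.resize(im[140:360,180:380],None,fx=2.7,fy=2.7))
```

```text
now [ 494.  -119.7   17. ] 79.6 t 4.1 F [ 0.5 -0.   0.4] gap 0.16 j7 0.22 tilt [-0. -0. -1.]
[-0.05 -0.   -0.01] rz 0.08
[-0.05 -0.   -0.01] rz 0.08
```

View pics/w3c.png

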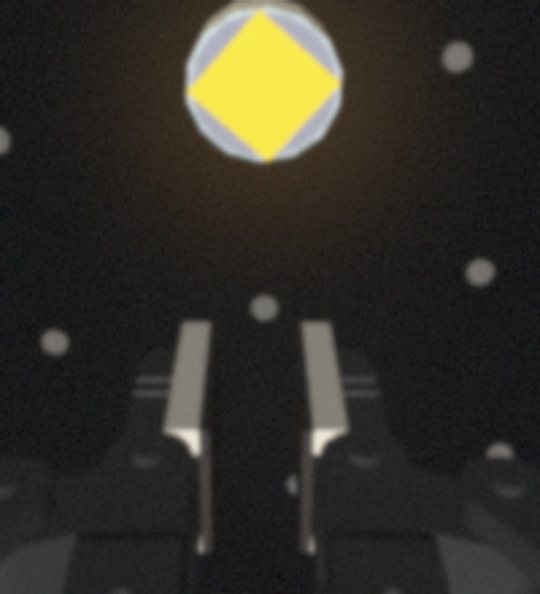

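Request:
{"op": "apply_moves", "data": {"increments": [{"jaw": 0.16, "offset": [0, 0, 0.05], "angular": [0, 0, 0]}, {"jaw": 0.16, "offset": [0, 0, 0], "angular": [0, 0, 0]}]}}

```text
time_s: 4.35
position: [494.0, -119.7, 14.9]
orientation: [-2.413, -2.012, 0.0]
wrist_force: [0.2, 0.2, 0.3]
finger_gap: 0.161
grip_force: 0.0
```

Request:
{"op": "apply_moves", "data": {"increments": [{"jaw": 0.16, "offset": [0, 0, 0.05], "angular": [0, 0, 0]}, {"jaw": 0.16, "offset": [0, 0, 0], "angular": [0, 0, 0]}]}}

```text
time_s: 4.55
position: [494.0, -119.8, 12.9]
orientation: [-2.413, -2.012, 0.0]
wrist_force: [0.2, -0.5, 0.1]
finger_gap: 0.162
grip_force: 0.0
```

Run:
```python
from h import *
plan((493,-124,18,79,1))
```

```text
now [ 494.  -119.8   12.9] 79.6 t 4.55 F [ 0.2 -0.5  0.1] gap 0.16 j7 0.22 tilt [-0. -0. -1.]
[-0.11 -0.01 -0.13] rz 0.16
```

Request:
{"op": "apply_moves", "data": {"increments": [{"jaw": 0.16, "offset": [0, 0, 0.05], "angular": [0, 0, 0]}, {"jaw": 0.16, "offset": [0, 0, 0], "angular": [0, 0, 0]}]}}

```text
time_s: 4.75
position: [494.0, -119.8, 10.9]
orientation: [-2.413, -2.012, 0.0]
wrist_force: [-1.3, -0.1, -1.1]
finger_gap: 0.16
grip_force: 0.0
```

Request:
{"op": "apply_moves", "data": {"increments": [{"jaw": 0.16, "offset": [0, 0, 0.05], "angular": [0, 0, 0]}, {"jaw": 0.16, "offset": [0, 0, 0], "angular": [0, 0, 0]}]}}

```text
time_s: 4.95
position: [494.0, -119.8, 8.9]
orientation: [-2.413, -2.012, 0.0]
wrist_force: [0.1, -0.4, -0.1]
finger_gap: 0.162
grip_force: 0.0
```

Run:
```python
from h import *
plan((493,-124,18,79,1)); im=snap('scene','s2.png'); 
m=viewer.camera_model('scene'); V=np.array(m['view']); f=210/np.tan(np.radians(m['fov_y']/2))
def pj(P): c=V[:3,:3]@P+V[:3,3]; return c[:2]/c[2]*f+[m['cx'],m['cy']]
p=state()[0]; q=pj(p); print(q,pj(np.array([503.2,-71.2,32])),pj(p+[0,0,62])); u,v=q.astype(int)
cv2.imwrite('pics/s2c.png',cv2.resize(im[v-60:v+40,u-65:u+65],None,fx=5,fy=5,interpolation=cv2.INTER_CUBIC))
```

```text
now [ 494.  -119.8    8.9] 79.6 t 4.95 F [ 0.1 -0.4 -0.1] gap 0.16 j7 0.22 tilt [-0. -0. -1.]
[-0.11 -0.01 -0.23] rz 0.16
[222.78260945 251.08006775] [242.03374853 237.25368727] [221.69439444 229.11061478]
```

View pics/s2c.png

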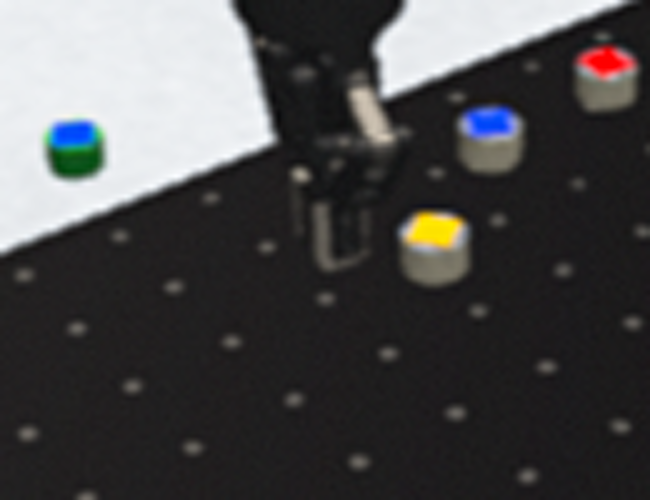

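The scene crop shows the finger ends at about (345,266), roughly 20 mm above the board, with gold at (435,232). The tips sit farther back than stated, so I continue down carefully.

Request:
{"op": "apply_moves", "data": {"increments": [{"jaw": 0.16, "offset": [0, 0, 0.06], "angular": [0, 0, 0]}, {"jaw": 0.16, "offset": [0, 0, 0.06], "angular": [0, 0, 0]}, {"jaw": 0.16, "offset": [0, 0, 0.06], "angular": [0, 0, 0]}, {"jaw": 0.16, "offset": [0, 0, 0], "angular": [0, 0, 0]}]}}

```text
time_s: 5.4
position: [493.9, -119.7, 1.6]
orientation: [-2.413, -2.012, 0.001]
wrist_force: [-0.3, 0.4, 0.7]
finger_gap: 0.16
grip_force: 0.0
```

Request:
{"op": "apply_moves", "data": {"increments": [{"jaw": 0.16, "offset": [0, 0, 0.06], "angular": [0, 0, 0]}, {"jaw": 0.16, "offset": [0, 0, 0], "angular": [0, 0, 0]}]}}

```text
time_s: 5.6
position: [494.0, -119.8, -0.7]
orientation: [-2.413, -2.012, 0.0]
wrist_force: [-0.7, -0.0, -1.1]
finger_gap: 0.163
grip_force: 0.0
```

Request:
{"op": "apply_moves", "data": {"increments": [{"jaw": 0.16, "offset": [0, 0, 0.06], "angular": [0, 0, 0]}, {"jaw": 0.16, "offset": [0, 0, 0.03], "angular": [0, 0, 0]}, {"jaw": 0.16, "offset": [0, 0, 0], "angular": [0, 0, 0]}]}}

```text
time_s: 5.9
position: [494.0, -119.7, -4.3]
orientation: [-2.413, -2.012, 0.0]
wrist_force: [0.4, 0.2, 0.3]
finger_gap: 0.162
grip_force: 0.0
```

Request:
{"op": "apply_moves", "data": {"increments": [{"jaw": 0.16, "offset": [0, 0, 0.05], "angular": [0, 0, 0]}, {"jaw": 0.16, "offset": [0, 0, 0], "angular": [0, 0, 0]}]}}

```text
time_s: 6.1
position: [494.0, -119.7, -6.3]
orientation: [-2.413, -2.012, 0.0]
wrist_force: [0.1, 0.5, -0.1]
finger_gap: 0.162
grip_force: 0.0
```

Request:
{"op": "apply_moves", "data": {"increments": [{"jaw": 0.16, "offset": [0, 0, 0.05], "angular": [0, 0, 0]}, {"jaw": 0.16, "offset": [0, 0, 0], "angular": [0, 0, 0]}]}}

```text
time_s: 6.3
position: [494.0, -119.7, -8.3]
orientation: [-2.413, -2.012, 0.0]
wrist_force: [0.3, -0.3, -0.2]
finger_gap: 0.16
grip_force: 0.0
```

Request:
{"op": "apply_moves", "data": {"increments": [{"jaw": 0.16, "offset": [0, 0, 0.05], "angular": [0, 0, 0]}, {"jaw": 0.16, "offset": [0, 0, 0], "angular": [0, 0, 0]}]}}

```text
time_s: 6.5
position: [494.0, -119.8, -10.3]
orientation: [-2.413, -2.012, 0.0]
wrist_force: [-0.4, -0.2, -0.6]
finger_gap: 0.164
grip_force: 0.0
```

Request:
{"op": "apply_moves", "data": {"increments": [{"jaw": 0.16, "offset": [0, 0, 0.05], "angular": [0, 0, 0]}, {"jaw": 0.16, "offset": [0, 0, 0], "angular": [0, 0, 0]}]}}

```text
time_s: 6.7
position: [494.0, -119.7, -12.3]
orientation: [-2.413, -2.012, 0.0]
wrist_force: [-0.5, -0.2, 0.0]
finger_gap: 0.158
grip_force: 0.0
```

Run:
```python
from h import *
plan((493,-124,18,79,1)); im=snap('scene','s3.png'); a=im[195:255,195:265]
w=snap('wrist','w4.png')[140:360,180:380]
cv2.imwrite('pics/m3.png',np.hstack([cv2.resize(a,(467,400),interpolation=cv2.INTER_CUBIC),cv2.resize(w,(333,400)) [:, :333]]))
```

```text
now [ 494.  -119.7  -12.3] 79.6 t 6.7 F [-0.5 -0.2  0. ] gap 0.16 j7 0.23 tilt [-0. -0. -1.]
[-0.11 -0.   -0.76] rz 0.16
```

View pics/m3.png

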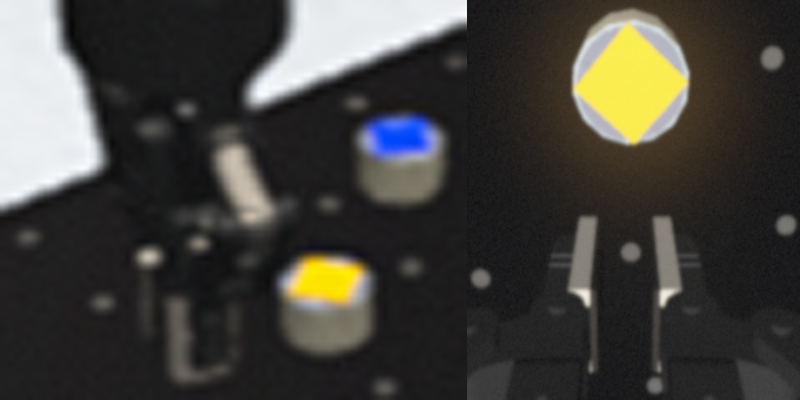

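The left panel shows the fingertip at (180 to 237, 380 to 366), close to the board. The right panel shows the pads centred behind gold.

Run:
```python
from h import *
m=viewer.camera_model('scene'); V=np.array(m['view']); f=210/np.tan(np.radians(m['fov_y']/2))
def pj(P): c=V[:3,:3]@P+V[:3,3]; return (c[:2]/c[2]*f+[m['cx'],m['cy']]).round(1)
p=state()[0]; X=np.array([.18,.984,0]);Y=np.array([.984,-.18,0])
for z in (10,15,20,25,30): 
    q=p.copy(); q[2]=z
    print(z,'rear',pj(q+Y*8-X*11),'front',pj(q+Y*8+X*11),'outer front',pj(q+Y*14+X*11))
print('seen rear 222,252 front 230.5,249.9')
```

```text
10 rear [219.7 254.1] front [228.6 251.3] outer front [229.7 252.7]
15 rear [219.6 252.3] front [228.5 249.6] outer front [229.6 251. ]
20 rear [219.6 250.6] front [228.4 247.8] outer front [229.5 249.3]
25 rear [219.5 248.8] front [228.4 246.1] outer front [229.5 247.5]
30 rear [219.4 247.1] front [228.3 244.4] outer front [229.4 245.8]
seen rear 222,252 front 230.5,249.9
```

Request:
{"op": "apply_moves", "data": {"increments": [{"jaw": 0.16, "offset": [0, 0, 0.05], "angular": [0, 0, 0]}, {"jaw": 0.16, "offset": [0, 0, 0], "angular": [0, 0, 0]}]}}

```text
time_s: 7.0
position: [494.0, -119.8, -14.3]
orientation: [-2.413, -2.012, 0.0]
wrist_force: [0.5, 0.7, -0.5]
finger_gap: 0.16
grip_force: 0.0
```

Request:
{"op": "apply_moves", "data": {"increments": [{"jaw": 0.16, "offset": [0, 0, 0.04], "angular": [0, 0, 0]}, {"jaw": 0.16, "offset": [0, 0, 0], "angular": [0, 0, 0]}]}}

```text
time_s: 7.2
position: [494.0, -119.8, -15.9]
orientation: [-2.413, -2.012, 0.0]
wrist_force: [-0.1, 0.3, 0.3]
finger_gap: 0.159
grip_force: 0.0
```

Request:
{"op": "apply_moves", "data": {"increments": [{"jaw": 0.16, "offset": [0, 0, 0.04], "angular": [0, 0, 0]}, {"jaw": 0.16, "offset": [0, 0, 0], "angular": [0, 0, 0]}]}}

```text
time_s: 7.4
position: [494.2, -119.8, -16.7]
orientation: [2.413, 2.011, 0.0]
wrist_force: [-3.3, 0.4, 17.2]
finger_gap: 0.161
grip_force: 8.5
```

Request:
{"op": "apply_moves", "data": {"increments": [{"jaw": 0.16, "offset": [0, 0, 0.04], "angular": [0, 0, 0]}, {"jaw": 0.16, "offset": [0, 0, 0], "angular": [0, 0, 0]}]}}

```text
time_s: 7.6
position: [494.3, -119.8, -16.9]
orientation: [2.413, 2.011, 0.001]
wrist_force: [-9.8, 2.4, 55.5]
finger_gap: 0.158
grip_force: 27.9
```

Contact is at TCP z = -16.7, so the tips are 28.6 mm behind the stated plane. I lift to tip height z ≈ 23.5, above the 8 mm walls, and push gold.

Request:
{"op": "apply_moves", "data": {"increments": [{"jaw": 0.16, "offset": [0, 0, -0.2], "angular": [0, 0, 0]}, {"jaw": 0.16, "offset": [0, 0, -0.17], "angular": [0, 0, 0]}, {"jaw": 0.16, "offset": [0, 0, 0], "angular": [0, 0, 0]}, {"jaw": 0.16, "offset": [0.2, 0, 0], "angular": [0, 0, 0]}, {"jaw": 0.16, "offset": [0.2, 0, 0], "angular": [0, 0, 0]}, {"jaw": 0.16, "offset": [0.15, 0, 0], "angular": [0, 0, 0]}, {"jaw": 0.16, "offset": [0.15, 0, 0], "angular": [0, 0, 0]}, {"jaw": 0.16, "offset": [0.2, 0, 0], "angular": [0, 0, 0]}, {"jaw": 0.16, "offset": [0.2, 0, 0], "angular": [0, 0, 0]}, {"jaw": 0.16, "offset": [0.2, 0, 0], "angular": [0, 0, 0]}]}}

```text
time_s: 8.6
position: [503.6, -67.8, -4.1]
orientation: [-2.413, -2.012, 0.0]
wrist_force: [-0.9, -0.6, 0.2]
finger_gap: 0.161
grip_force: 0.1
```

```bash
cat >> h.py <<'E'
def find(name,lo,hi,cam='top',near=None):
    im=viewer.camera(cam); h=cv2.cvtColor(im,cv2.COLOR_BGR2HSV); m=cv2.inRange(h,lo,hi)
    n,_,s,c=cv2.connectedComponentsWithStats(m)
    for i in range(1,n):
        if s[i,4]>15:
            P=ray(cam,*c[i],32)
            if 400<P[0]<720 and -150<P[1]<250: print(name,P[:2].round(1),s[i,4],'rail',((P[:2]-[569.3,77.8])@np.array([[.982,-.191],[.191,.982]])).round(1))
G=('gold',(20,90,150),(35,255,255)); B=('blue',(105,120,120),(125,255,255)); RD=('red',(0,150,100),(6,255,255))
E
python3 - <<'E'
from h import *
find(*G); find(*B); find(*RD); plan((528,64,-5,79.5,10))
E
```

```text
now [503.5 -68.1  -4.1] 79.7 t 8.75 F [-0.7 -0.6 -0.1] gap 0.16 j7 0.16 tilt [ 0. -0. -1.]
[0.34 0.   0.  ] rz 0.0
[0.34 0.   0.  ] rz 0.0
[0.34 0.   0.  ] rz 0.0
[0.34 0.   0.  ] rz 0.0
[0.34 0.   0.  ] rz 0.0
[0.34 0.   0.  ] rz 0.0
[0.34 0.   0.  ] rz 0.0
[0.34 0.   0.  ] rz 0.0
[0.34 0.   0.  ] rz 0.0
[0.34 0.   0.  ] rz 0.0
```

Run:
```python
from h import *
im=cv2.imread('pics/top1.png'); h=cv2.cvtColor(im,cv2.COLOR_BGR2HSV)
for u,v in((310,224),(275,251),(235,255),(191,255)): print(h[v,u])
im=snap('top','t2.png'); h=cv2.cvtColor(im,cv2.COLOR_BGR2HSV)
for u,v in((310,224),(275,251),(235,255),(191,255)): print(h[v,u])
```

```text
[ 28 140 226]
[112 176 232]
[  0 158 221]
[108  13 237]
[ 38  35 189]
[ 38  35 188]
[ 38  34 185]
[105  13 237]
```

```bash
cat >> h.py <<'E'
def wfind(name,lo,hi):
    p,f,o,r=state(); m=viewer.camera_model('wrist'); H=np.array(m['hand_eye']); fl=210/np.tan(np.radians(m['fov_y']/2))
    im=viewer.camera('wrist'); M=cv2.inRange(cv2.cvtColor(im,cv2.COLOR_BGR2HSV),lo,hi)
    n,_,s,c=cv2.connectedComponentsWithStats(M)
    for i in range(1,n):
        if s[i,4]>150:
            d=r.apply(H[:3,:3]@np.array([(c[i][0]-m['cx'])/fl,(c[i][1]-m['cy'])/fl,1])); og=p+r.apply(H[:3,3])
            P=og+d*(32-og[2])/d[2]; t=r.inv().apply(P-p)
            print(name,'world',P[:2].round(1),'tool',t[:2].round(1),'rail',((P[:2]-[569.3,77.8])@np.array([[.982,-.191],[.191,.982]])).round(1),'px',c[i].round(0),s[i,4])
E
python3 - <<'E'
from h import *
wfind(*G); wfind('yellowgate?',(15,120,120),(26,255,255))
E
```

```text
gold world [558.3  35.6] tool [112.4  35.3] rail [-18.8 -39.4] px [368.  24.] 1374
gold world [508.2 -41.4] tool [27.6 -0.2] rail [ -82.8 -105.4] px [274. 232.] 1809
yellowgate? world [558.   35.3] tool [112.3  35. ] rail [-19.2 -39.6] px [368.  24.] 1452
```

Request:
{"op": "apply_moves", "data": {"increments": [{"jaw": 0.16, "offset": [0.15, 0, 0], "angular": [0, 0, 0]}, {"jaw": 0.16, "offset": [0.22, 0, 0], "angular": [0, 0, 0]}, {"jaw": 0.16, "offset": [0.22, 0, 0], "angular": [0, 0, 0]}, {"jaw": 0.16, "offset": [0.22, 0, 0], "angular": [0, 0, 0]}, {"jaw": 0.16, "offset": [0.22, 0, 0], "angular": [0, 0, 0]}, {"jaw": 0.16, "offset": [0.22, 0, 0], "angular": [0, 0, 0]}, {"jaw": 0.16, "offset": [0.22, 0, 0], "angular": [0, 0, 0]}, {"jaw": 0.16, "offset": [0.22, 0, 0], "angular": [0, 0, 0]}, {"jaw": 0.16, "offset": [0.22, 0, 0], "angular": [0, 0, 0]}, {"jaw": 0.16, "offset": [0.22, 0, 0], "angular": [0, 0, 0]}]}}

```text
time_s: 9.9
position: [518.9, 15.9, -4.1]
orientation: [2.413, 2.012, -0.0]
wrist_force: [0.4, -0.5, -0.3]
finger_gap: 0.162
grip_force: 0.1
```

Request:
{"op": "apply_moves", "data": {"increments": [{"jaw": 0.16, "offset": [0.22, 0, 0], "angular": [0, 0, 0]}, {"jaw": 0.16, "offset": [0.22, 0, 0], "angular": [0, 0, 0]}, {"jaw": 0.16, "offset": [0.12, 0, 0], "angular": [0, 0, 0]}, {"jaw": 0.16, "offset": [0.05, 0, 0], "angular": [0, 0, 0]}, {"jaw": 0.16, "offset": [0, 0, 0], "angular": [0, 0, 0]}]}}

```text
time_s: 10.4
position: [523.1, 39.3, -4.1]
orientation: [2.413, 2.012, -0.0]
wrist_force: [0.2, -0.0, -0.7]
finger_gap: 0.158
grip_force: 0.0
```

```bash
cat >> h.py <<'E'
def orbit(c,rad,f1):
    """tool moves round point c at distance rad behind it, to yaw f1"""
    p,f,o,r=state(); n=int(np.ceil(abs(f1-f)/4)); w=[]
    for i in range(n+1):
        g=f+(f1-f)*i/n; a=np.radians(g); w.append((c[0]-rad*np.cos(a),c[1]-rad*np.sin(a),p[2],g+1e-9,1 if i else 3))
    plan(*w)
E
python3 - <<'E'
from h import *
wfind(*G); orbit((531,71),33,11)
E
```

```text
gold world [550.2 112.8] tool [77.2 13.5] rail [-12.  38.] px [307. 121.] 1715
gold world [527.6  64.8] tool [25.9 -0.2] rail [-43.4  -4.8] px [274. 235.] 1792
gold world [563.5  51.1] tool [18.9 37.6] rail [-10.7 -25.1] px [354. 249.] 1195
now [523.1  39.   -4.1] 79.6 t 10.45 F [-0.8 -0.6 -1.4] gap 0.16 j7 0.02 tilt [-0. -0. -1.]
[-0.    0.02 -0.  ] rz -0.0
   x 3
[ 0.   -0.05 -0.  ] rz 0.95
[ 0.   -0.05 -0.  ] rz 0.95
[ 0.   -0.05 -0.  ] rz 0.95
[ 0.   -0.05 -0.  ] rz 0.95
[ 0.   -0.05 -0.  ] rz 0.95
[ 0.   -0.05 -0.  ] rz 0.95
[ 0.   -0.05 -0.  ] rz 0.95
[ 0.   -0.05 -0.  ] rz 0.95
[ 0.   -0.05 -0.  ] rz 0.95
[ 0.   -0.05 -0.  ] rz 0.95
[ 0.   -0.05 -0.  ] rz 0.95
[ 0.   -0.05 -0.  ] rz 0.95
[ 0.   -0.05 -0.  ] rz 0.95
[ 0.   -0.05 -0.  ] rz 0.95
[ 0.   -0.05 -0.  ] rz 0.95
[ 0.   -0.05 -0.  ] rz 0.95
[ 0.   -0.05 -0.  ] rz 0.95
[ 0.   -0.05 -0.  ] rz 0.95
```

Request:
{"op": "apply_moves", "data": {"increments": [{"jaw": 0.16, "offset": [-0.18, 0, 0], "angular": [0, 0, 0]}, {"jaw": 0.16, "offset": [0, -0.05, 0], "angular": [0, 0, 1]}, {"jaw": 0.16, "offset": [0, -0.06, 0], "angular": [0, 0, 1]}, {"jaw": 0.16, "offset": [0, -0.06, 0], "angular": [0, 0, 1]}, {"jaw": 0.16, "offset": [0, -0.06, 0], "angular": [0, 0, 1]}, {"jaw": 0.16, "offset": [0, -0.06, 0], "angular": [0, 0, 1]}, {"jaw": 0.16, "offset": [0, -0.06, 0], "angular": [0, 0, 1]}, {"jaw": 0.16, "offset": [0, -0.06, 0], "angular": [0, 0, 1]}, {"jaw": 0.16, "offset": [0, -0.06, 0], "angular": [0, 0, 1]}, {"jaw": 0.16, "offset": [0, -0.06, 0], "angular": [0, 0, 1]}]}}

```text
time_s: 11.45
position: [503.0, 40.5, -4.1]
orientation: [2.918, 1.162, -0.0]
wrist_force: [0.9, 0.7, 0.6]
finger_gap: 0.16
grip_force: 0.0
```

Request:
{"op": "apply_moves", "data": {"increments": [{"jaw": 0.16, "offset": [0, -0.06, 0], "angular": [0, 0, 1]}, {"jaw": 0.16, "offset": [0, -0.06, 0], "angular": [0, 0, 1]}, {"jaw": 0.16, "offset": [0, -0.06, 0], "angular": [0, 0, 1]}, {"jaw": 0.16, "offset": [0, -0.06, 0], "angular": [0, 0, 1]}, {"jaw": 0.16, "offset": [0, -0.06, 0], "angular": [0, 0, 1]}, {"jaw": 0.16, "offset": [0, 0, 0], "angular": [0, 0, 0]}]}}

```text
time_s: 12.05
position: [496.0, 50.6, -4.1]
orientation: [3.075, 0.641, -0.001]
wrist_force: [-0.4, 0.2, -0.9]
finger_gap: 0.163
grip_force: 0.0
```

Run:
```python
from h import *
wfind(*G); 
im=snap('wrist','w5.png')
p,f,o,r=state(); m=viewer.camera_model('wrist'); H=np.array(m['hand_eye']); fl=210/np.tan(np.radians(m['fov_y']/2))
g=lambda x,y,z: np.array([569.3+x*.982-y*.191,77.8+x*.191+y*.982,z])
def pj(P): t=r.inv().apply(P-p); c=H[:3,:3].T@(t-H[:3,3]); return c[:2]/c[2]*fl+[m['cx'],m['cy']]
im=cv2.resize(im,None,fx=1.4,fy=1.4)
for y in(-18.5,18.5):
    q=[tuple(int(k*1.4) for k in pj(g(x,y,20))) for x in(0,60)]; print(q); cv2.line(im,*q,(0,0,255),1)
cv2.imwrite('pics/w5b.png',im); plan((540,70,-4,20,2))
```

```text
gold world [554.  108.9] tool [ 76.4 -30.2] rail [-9.1 33.4] px [202. 122.] 1699
gold world [566.8  47.5] tool [63.6 31.1] rail [ -8.2 -29.2] px [348. 154.] 1588
gold world [528.   64.3] tool [34.8  0.3] rail [-43.1  -5.4] px [276. 217.] 1891
[(454, 177), (513, -38)]
[(342, 151), (384, -73)]
now [496.3  50.6  -4.1] 23.7 t 12.15 F [ 0.1 -0.2  0.1] gap 0.16 j7 -0.55 tilt [-0. -0. -1.]
[ 0.6 -0.  -0. ] rz 0.47
[ 0.6  -0.02 -0.  ] rz 0.47
```

View pics/w5b.png

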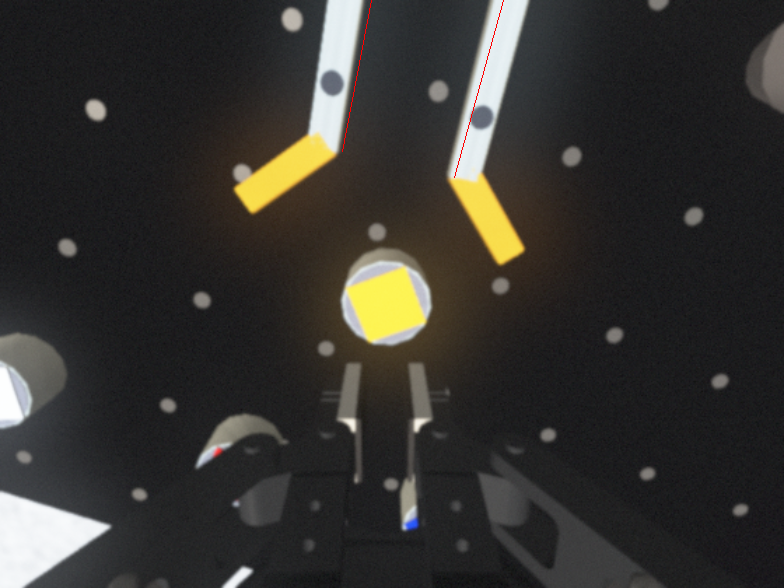

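The wrist view shows gold at (386,302), centred in the finger cup with the gate ahead at (342..450, 150..178). The blue and red mounts are behind the hand. The predicted rail lines fit to about 1.5 mm.

```bash
cat >> h.py <<'E'
def mplan(sgn,d,*w):
    """mount waypoints (x,y,heading,rows); sgn +1 pushes along tool +x"""
    L=[]
    for x,y,h,n in w:
        a=np.radians(h); L.append((x-d*np.cos(a),y-d*np.sin(a),-4.2,h+1e-3 if sgn>0 else h+180,n))
    plan(*L)
def railpt(x,y=0):
    a=np.radians(11.8); return 569+x*np.cos(a)-y*np.sin(a),79.6+x*np.sin(a)+y*np.cos(a)
E
python3 - <<'E'
from h import *
mplan(1,26,(530,65.2,23,2),(550,73,19,3),(569,79.6,12.5,3),(*railpt(28),11.8,4))
E
```

```text
now [496.3  50.6  -4.1] 23.7 t 12.15 F [ 0.1 -0.2  0.1] gap 0.16 j7 -0.55 tilt [-0. -0. -1.]
[ 0.13 -0.    0.  ] rz 0.09
[ 0.13 -0.    0.  ] rz 0.09
[ 0.18 -0.01 -0.  ] rz 0.33
[ 0.18 -0.01 -0.  ] rz 0.33
[ 0.18 -0.02 -0.  ] rz 0.33
[ 0.17 -0.02 -0.  ] rz 0.54
[ 0.17 -0.03 -0.  ] rz 0.54
[ 0.17 -0.04 -0.  ] rz 0.54
[ 0.17  0.   -0.  ] rz 0.04
[ 0.17 -0.   -0.  ] rz 0.04
[ 0.17 -0.   -0.  ] rz 0.04
[ 0.17 -0.   -0.  ] rz 0.04
```

Request:
{"op": "apply_moves", "data": {"increments": [{"jaw": 0.16, "offset": [0.13, 0, 0], "angular": [0, 0, 0.1]}, {"jaw": 0.16, "offset": [0.13, 0, 0], "angular": [0, 0, 0.1]}, {"jaw": 0.16, "offset": [0.18, -0.01, 0], "angular": [0, 0, 0.33]}, {"jaw": 0.16, "offset": [0.18, -0.01, 0], "angular": [0, 0, 0.33]}, {"jaw": 0.16, "offset": [0.18, -0.02, 0], "angular": [0, 0, 0.33]}, {"jaw": 0.16, "offset": [0.17, -0.02, 0], "angular": [0, 0, 0.54]}, {"jaw": 0.16, "offset": [0.17, -0.03, 0], "angular": [0, 0, 0.54]}, {"jaw": 0.16, "offset": [0.1, -0.03, 0], "angular": [0, 0, 0.54]}, {"jaw": 0.16, "offset": [0, 0, 0], "angular": [0, 0, 0]}]}}

```text
time_s: 13.05
position: [541.8, 73.6, -4.2]
orientation: [3.123, 0.338, 0.0]
wrist_force: [0.4, -0.3, -0.5]
finger_gap: 0.158
grip_force: 0.0
```

Run:
```python
from h import *
wfind(*G); mplan(1,26,(*railpt(28),11.8,5))
```

```text
gold world [566.6  79.3] tool [25.5 -0.3] rail [-2.3  2. ] px [274. 236.] 1783
gold world [558.6 109.6] tool [ 24.2 -31.6] rail [-4.4 33.3] px [207. 238.] 1209
gold world [571.4  47.9] tool [23.5 31.4] rail [ -3.6 -29.7] px [342. 240.] 1178
now [541.4  73.3  -4.2] 12.4 t 13.1 F [-1.   1.3 -1.2] gap 0.16 j7 -0.78 tilt [-0. -0. -1.]
[ 0.15 -0.   -0.  ] rz 0.03
[ 0.15 -0.   -0.  ] rz 0.03
[ 0.15 -0.   -0.  ] rz 0.03
[ 0.15 -0.   -0.  ] rz 0.03
[ 0.15 -0.   -0.  ] rz 0.03
```

Request:
{"op": "apply_moves", "data": {"increments": [{"jaw": 0.16, "offset": [0.13, 0, 0], "angular": [0, 0, 0.1]}, {"jaw": 0.16, "offset": [0.15, 0, 0], "angular": [0, 0, 0]}, {"jaw": 0.16, "offset": [0.15, 0, 0], "angular": [0, 0, 0]}, {"jaw": 0.16, "offset": [0.15, 0, 0], "angular": [0, 0, 0]}, {"jaw": 0.16, "offset": [0.12, 0, 0], "angular": [0, 0, 0]}, {"jaw": 0.16, "offset": [0.08, 0, 0], "angular": [0, 0, 0]}, {"jaw": 0.16, "offset": [0, 0, 0], "angular": [0, 0, 0]}, {"jaw": 0.16, "offset": [-0.3, 0, 0], "angular": [0, 0, 0]}, {"jaw": 0.16, "offset": [0, 0, -0.9], "angular": [0, 0, 0]}, {"jaw": 0.16, "offset": [0, 0, -0.5], "angular": [0, 0, 0]}]}}

```text
time_s: 14.1
position: [560.0, 76.6, 53.6]
orientation: [3.124, 0.327, 0.001]
wrist_force: [-0.3, -0.7, -0.8]
finger_gap: 0.157
grip_force: 0.0
```

Run:
```python
from h import *
wfind(*G); find(*B); find(*RD)
b=np.array([447.3,3.9]); h=np.degrees(np.arctan2(66-3.9,530-447.3)); a=np.radians(h); print(h)
q=b-48*np.array([np.cos(a),np.sin(a)]); print(q, np.hypot(*q))
plan((*q,55,h,7),(*q,-4.2,h,3))
```

```text
gold world [596.5  85. ] tool [37.4 -0.7] rail [28.1  1.9] px [274. 181.] 1043
gold world [558.  110.3] tool [  5.  -33.4] rail [-4.9 34.1] px [224. 229.] 667
gold world [571.2  46.8] tool [ 4.8 31.5] rail [ -4.  -30.8] px [322. 229.] 637
blue [447.7   4.3] 93 rail [-133.4  -49. ]
red [439.4  87.2] 65 rail [-125.7   34. ]
36.90313828000655
[408.91671503 -24.92227324] 409.6754807546336
now [560.4  77.1  52.8] 12.0 t 14.25 F [-0.5 -0.3 -0.3] gap 0.16 j7 -0.88 tilt [ 0.002  0.    -1.   ]
[-0.6   0.24 -0.01] rz -0.89
[-0.62  0.21 -0.01] rz -0.89
[-0.63  0.17 -0.01] rz -0.89
[-0.64  0.13 -0.01] rz -0.89
[-0.65  0.09 -0.01] rz -0.89
[-0.65  0.05 -0.01] rz -0.89
[-0.65  0.01 -0.01] rz -0.89
[0.   0.   0.49] rz -0.0
   x 3
```

Request:
{"op": "apply_moves", "data": {"increments": [{"jaw": 0.16, "offset": [-0.58, 0.24, 0], "angular": [0, 0, -0.89]}, {"jaw": 0.16, "offset": [-0.6, 0.21, 0], "angular": [0, 0, -0.89]}, {"jaw": 0.16, "offset": [-0.61, 0.17, 0], "angular": [0, 0, -0.89]}, {"jaw": 0.16, "offset": [-0.62, 0.13, 0], "angular": [0, 0, -0.89]}, {"jaw": 0.16, "offset": [-0.62, 0.09, 0], "angular": [0, 0, -0.89]}, {"jaw": 0.16, "offset": [-0.62, 0.05, 0], "angular": [0, 0, -0.89]}, {"jaw": 0.16, "offset": [-0.62, 0.01, 0], "angular": [0, 0, -0.89]}, {"jaw": 0.16, "offset": [0, 0, 0], "angular": [0, 0, 0]}, {"jaw": 0.16, "offset": [0, 0, 0], "angular": [0, 0, 0]}]}}

```text
time_s: 15.15
position: [415.1, -22.8, 51.6]
orientation: [-2.98, -0.992, 0.001]
wrist_force: [0.7, -0.3, -0.1]
finger_gap: 0.163
grip_force: 0.0
```

Run:
```python
from h import *
wfind(*B); plan((415.3,-20.1,-4.2,37,4))
```

```text
blue world [448.9   6.1] tool [44.4 -2.9] rail [-132.   -47.4] px [270. 171.] 1097
now [415.4 -22.5  51.6] 36.9 t 15.2 F [1.1 0.5 0.1] gap 0.16 j7 -0.24 tilt [-0.  0. -1.]
[ 0.01 -0.01  0.35] rz -0.01
[ 0.01 -0.01  0.35] rz -0.01
[ 0.01 -0.01  0.35] rz -0.01
[ 0.01 -0.01  0.35] rz -0.01
```

Request:
{"op": "apply_moves", "data": {"increments": [{"jaw": 0.16, "offset": [0.05, -0.06, 0.35], "angular": [0, 0, 0]}, {"jaw": 0.16, "offset": [0, 0, 0.35], "angular": [0, 0, 0]}, {"jaw": 0.16, "offset": [0, 0, 0.35], "angular": [0, 0, 0]}, {"jaw": 0.16, "offset": [0, 0, 0.35], "angular": [0, 0, 0]}, {"jaw": 0.16, "offset": [0, 0, 0], "angular": [0, 0, 0]}]}}

```text
time_s: 15.7
position: [416.1, -18.9, -4.4]
orientation: [-2.978, -0.994, 0.007]
wrist_force: [-0.3, -0.4, 1.1]
finger_gap: 0.161
grip_force: 0.0
```

Run:
```python
from h import *
wfind(*B); mplan(1,26,(450,6.6,37,2),(515,57,37,9),(536,70,26,3),(*railpt(-18),17,2),(*railpt(0),12,3))
```

```text
blue world [449.    6.2] tool [41.3 -0.5] rail [-131.8  -47.3] px [274. 204.] 1976
now [416.6 -19.4  -3.6] 36.9 t 15.75 F [0.2 0.  0.7] gap 0.16 j7 -0.21 tilt [-0.003 -0.    -1.   ]
[ 0.2  -0.01  0.01] rz -0.01
[ 0.2  -0.01  0.01] rz -0.01
[ 0.23 -0.   -0.  ] rz -0.0
   x 9
[ 0.21 -0.02 -0.  ] rz 0.92
[ 0.21 -0.04 -0.  ] rz 0.92
[ 0.2  -0.05 -0.  ] rz 0.92
[ 0.21 -0.03 -0.  ] rz 1.12
[ 0.21 -0.05 -0.  ] rz 1.12
[ 0.15 -0.01 -0.  ] rz 0.42
[ 0.15 -0.01 -0.  ] rz 0.42
[ 0.15 -0.01 -0.  ] rz 0.42
```

Request:
{"op": "apply_moves", "data": {"increments": [{"jaw": 0.16, "offset": [0.2, 0, 0], "angular": [0, 0, 0]}, {"jaw": 0.16, "offset": [0.18, -0.01, 0], "angular": [0, 0, 0]}, {"jaw": 0.16, "offset": [0.2, 0, 0], "angular": [0, 0, 0]}, {"jaw": 0.16, "offset": [0.23, 0, 0], "angular": [0, 0, 0]}, {"jaw": 0.16, "offset": [0.23, 0, 0], "angular": [0, 0, 0]}, {"jaw": 0.16, "offset": [0.23, 0, 0], "angular": [0, 0, 0]}, {"jaw": 0.16, "offset": [0.23, 0, 0], "angular": [0, 0, 0]}, {"jaw": 0.16, "offset": [0.23, 0, 0], "angular": [0, 0, 0]}, {"jaw": 0.16, "offset": [0.23, 0, 0], "angular": [0, 0, 0]}, {"jaw": 0.16, "offset": [0.23, 0, 0], "angular": [0, 0, 0]}]}}

```text
time_s: 16.75
position: [487.0, 34.0, -2.9]
orientation: [-2.979, -0.995, 0.003]
wrist_force: [0.3, -1.0, 1.4]
finger_gap: 0.154
grip_force: 0.3
```

Run:
```python
from h import *
wfind(*B); mplan(1,26,(518,58,37,2),(536,69.5,26,3),(*railpt(-18),17,3),(*railpt(0),12,3))
```

```text
blue world [506.8  49.2] tool [24.8 -0.3] rail [-66.9 -16.2] px [274. 236.] 1730
now [488.   35.   -3.1] 37.0 t 16.8 F [-1.3  2.2 -0.7] gap 0.16 j7 -0.32 tilt [-0.001  0.001 -1.   ]
[ 0.15 -0.    0.01] rz 0.0
   x 2
[ 0.18 -0.03 -0.  ] rz 0.92
[ 0.18 -0.04 -0.  ] rz 0.92
[ 0.18 -0.05 -0.  ] rz 0.92
[ 0.14 -0.03 -0.  ] rz 0.75
[ 0.14 -0.03 -0.  ] rz 0.75
[ 0.14 -0.04 -0.  ] rz 0.75
[ 0.15 -0.01 -0.  ] rz 0.42
[ 0.15 -0.01 -0.  ] rz 0.42
[ 0.15 -0.01 -0.  ] rz 0.42
```

Request:
{"op": "apply_moves", "data": {"increments": [{"jaw": 0.16, "offset": [0.15, 0, 0.02], "angular": [0, 0, 0]}, {"jaw": 0.16, "offset": [0.15, 0, 0.01], "angular": [0, 0, 0]}, {"jaw": 0.16, "offset": [0.18, -0.03, 0], "angular": [0, 0, 0.92]}, {"jaw": 0.16, "offset": [0.18, -0.04, 0], "angular": [0, 0, 0.92]}, {"jaw": 0.16, "offset": [0.18, -0.05, 0], "angular": [0, 0, 0.92]}, {"jaw": 0.16, "offset": [0.14, -0.03, 0], "angular": [0, 0, 0.75]}, {"jaw": 0.16, "offset": [0.14, -0.03, 0], "angular": [0, 0, 0.75]}, {"jaw": 0.16, "offset": [0.14, -0.04, 0], "angular": [0, 0, 0.75]}, {"jaw": 0.16, "offset": [0.05, 0, 0], "angular": [0, 0, 0.4]}]}}

```text
time_s: 17.7
position: [527.5, 67.6, -4.6]
orientation: [-3.114, -0.415, 0.004]
wrist_force: [-0.8, 1.1, 0.5]
finger_gap: 0.159
grip_force: 0.2
```

Run:
```python
from h import *
wfind(*B);wfind(*G); mplan(1,26,(*railpt(0),12,3),(*railpt(28),11.8,4))
```

```text
blue world [607.9 179.7] tool [106.9 -87.1] rail [57.3 92.7] px [46. 39.] 544
blue world [551.4  74.6] tool [24.9 -0.5] rail [-18.2   0.3] px [274. 237.] 1760
gold world [596.5  85. ] tool [71.1  1. ] rail [28.1  1.9] px [278. 136.] 2420
gold world [556.6 109.9] tool [ 39.1 -33.4] rail [-6.4 33.9] px [201. 208.] 1246
gold world [569.8  47.6] tool [35.6 30.2] rail [ -5.3 -29.8] px [342. 216.] 1231
now [527.3  67.2  -4.6] 15.3 t 17.8 F [ 0.3 -1.   0.3] gap 0.16 j7 -0.67 tilt [-0.002 -0.    -1.   ]
[ 0.15 -0.02 -0.  ] rz 0.27
[ 0.15 -0.02 -0.  ] rz 0.27
[ 0.15 -0.03 -0.  ] rz 0.27
[ 0.17  0.   -0.  ] rz 0.01
[ 0.17 -0.   -0.  ] rz 0.01
[ 0.17 -0.   -0.  ] rz 0.01
[ 0.17 -0.   -0.  ] rz 0.01
```

Request:
{"op": "apply_moves", "data": {"increments": [{"jaw": 0.16, "offset": [0.15, -0.02, 0], "angular": [0, 0, 0.27]}, {"jaw": 0.16, "offset": [0.15, -0.02, 0], "angular": [0, 0, 0.27]}, {"jaw": 0.16, "offset": [0.15, -0.03, 0], "angular": [0, 0, 0.27]}, {"jaw": 0.16, "offset": [0.16, 0, 0], "angular": [0, 0, 0]}, {"jaw": 0.16, "offset": [0.16, 0, 0], "angular": [0, 0, 0]}, {"jaw": 0.16, "offset": [0.16, 0, 0], "angular": [0, 0, 0]}, {"jaw": 0.16, "offset": [0.14, 0, 0], "angular": [0, 0, 0]}, {"jaw": 0.16, "offset": [0.06, 0, 0], "angular": [0, 0, 0]}, {"jaw": 0.16, "offset": [0, 0, 0], "angular": [0, 0, 0]}]}}

```text
time_s: 18.7
position: [570.8, 79.9, -4.7]
orientation: [-3.124, -0.33, 0.003]
wrist_force: [-0.5, 0.0, 0.5]
finger_gap: 0.16
grip_force: 0.0
```

Run:
```python
from h import *
wfind(*B);wfind(*G); w=np.array([438.6,178.8]); h=-42; a=np.radians(h); q=w-42*np.array([np.cos(a),np.sin(a)])
print(q,np.hypot(*q)); p=state()[0]
plan((p[0]-12,p[1]-2.5,-4,11.8,1),(p[0]-12,p[1]-2.5,55,11.8,2),(450,190,60,-100,20))
```

```text
blue world [629.8 180.6] tool [ 78.7 -86.1] rail [79.1 89.3] px [ 65. 117.] 583
blue world [595.4  85.5] tool [25.2 -0.3] rail [27.1  2.5] px [274. 237.] 1746
gold world [624.8  90.8] tool [55.3  0.5] rail [57.   2.2] px [276. 173.] 2156
gold world [560.8 110.7] tool [ -3.2 -32.2] rail [-2.1 33.9] px [210. 289.] 978
gold world [573.9  47.8] tool [-3.5 32. ] rail [ -1.2 -30.3] px [339. 290.] 929
[407.38791733 206.90348547] 456.9179001580663
now [570.4  79.8  -4.6] 12.0 t 18.8 F [-0.3  0.6  0.1] gap 0.16 j7 -0.82 tilt [-0.002 -0.    -1.   ]
[-0.31 -0.   -0.02] rz 0.06
[ 0.    0.   -0.74] rz -0.0
   x 2
[-0.1  -0.17 -0.01] rz 1.4
[-0.12 -0.15 -0.01] rz 1.4
[-0.13 -0.14 -0.01] rz 1.4
[-0.15 -0.13 -0.01] rz 1.4
[-0.16 -0.11 -0.01] rz 1.4
[-0.17 -0.1  -0.01] rz 1.4
[-0.18 -0.08 -0.01] rz 1.4
[-0.19 -0.06 -0.01] rz 1.4
[-0.19 -0.04 -0.01] rz 1.4
[-0.19 -0.03 -0.01] rz 1.4
[-0.2  -0.01 -0.01] rz 1.4
[-0.2   0.01 -0.01] rz 1.4
[-0.19  0.03 -0.01] rz 1.4
[-0.19  0.05 -0.01] rz 1.4
[-0.18  0.07 -0.01] rz 1.4
[-0.18  0.09 -0.01] rz 1.4
[-0.17  0.1  -0.01] rz 1.4
[-0.16  0.12 -0.01] rz 1.4
[-0.14  0.13 -0.01] rz 1.4
[-0.13  0.15 -0.01] rz 1.4
```

Run:
```python
from h import *
p=np.array([558.6,77.3]); import h as H
s=H.state; H.state=lambda:(np.array([*p,54.]),12.0,*s()[2:])
plan((408.4,208,54,-44,14))
```

```text
now [558.6  77.3  54. ] 12.0 t 18.8 F [-0.3  0.6  0.1] gap 0.16 j7 -0.82 tilt [-0.002 -0.    -1.   ]
[-0.21 -0.28 -0.  ] rz 1.0
[-0.23 -0.27 -0.  ] rz 1.0
[-0.25 -0.25 -0.  ] rz 1.0
[-0.27 -0.23 -0.  ] rz 1.0
[-0.28 -0.21 -0.  ] rz 1.0
[-0.3  -0.19 -0.  ] rz 1.0
[-0.31 -0.17 -0.  ] rz 1.0
[-0.32 -0.15 -0.  ] rz 1.0
[-0.33 -0.13 -0.  ] rz 1.0
[-0.34 -0.1  -0.  ] rz 1.0
[-0.35 -0.08 -0.  ] rz 1.0
[-0.35 -0.06 -0.  ] rz 1.0
[-0.35 -0.03 -0.  ] rz 1.0
[-0.36 -0.01 -0.  ] rz 1.0
```

Request:
{"op": "apply_moves", "data": {"increments": [{"jaw": 0.16, "offset": [-0.3, 0, 0], "angular": [0, 0, 0]}, {"jaw": 0.16, "offset": [0, 0, -0.75], "angular": [0, 0, 0]}, {"jaw": 0.16, "offset": [0, 0, -0.75], "angular": [0, 0, 0]}]}}

```text
time_s: 19.1
position: [558.2, 77.1, 56.0]
orientation: [-3.124, -0.328, 0.006]
wrist_force: [-0.3, 0.7, -0.1]
finger_gap: 0.157
grip_force: 0.0
```

Request:
{"op": "apply_moves", "data": {"increments": [{"jaw": 0.16, "offset": [-0.21, -0.28, 0], "angular": [0, 0, 1]}, {"jaw": 0.16, "offset": [-0.23, -0.27, 0], "angular": [0, 0, 1]}, {"jaw": 0.16, "offset": [-0.25, -0.25, 0], "angular": [0, 0, 1]}, {"jaw": 0.16, "offset": [-0.27, -0.23, 0], "angular": [0, 0, 1]}, {"jaw": 0.16, "offset": [-0.28, -0.21, 0], "angular": [0, 0, 1]}, {"jaw": 0.16, "offset": [-0.3, -0.19, 0], "angular": [0, 0, 1]}, {"jaw": 0.16, "offset": [-0.31, -0.17, 0], "angular": [0, 0, 1]}, {"jaw": 0.16, "offset": [-0.32, -0.15, 0], "angular": [0, 0, 1]}, {"jaw": 0.16, "offset": [-0.33, -0.13, 0], "angular": [0, 0, 1]}, {"jaw": 0.16, "offset": [-0.34, -0.1, 0], "angular": [0, 0, 1]}]}}

```text
time_s: 20.1
position: [451.5, 170.2, 55.8]
orientation: [3.047, -0.764, -0.003]
wrist_force: [0.5, -0.1, -0.2]
finger_gap: 0.16
grip_force: 0.0
```

Request:
{"op": "apply_moves", "data": {"increments": [{"jaw": 0.16, "offset": [-0.35, -0.08, 0], "angular": [0, 0, 1]}, {"jaw": 0.16, "offset": [-0.35, -0.06, 0], "angular": [0, 0, 1]}, {"jaw": 0.16, "offset": [-0.35, -0.03, 0], "angular": [0, 0, 1]}, {"jaw": 0.16, "offset": [-0.36, 0, 0], "angular": [0, 0, 1]}, {"jaw": 0.16, "offset": [0, 0, 0], "angular": [0, 0, 0]}]}}

```text
time_s: 20.6
position: [407.6, 208.3, 55.7]
orientation: [2.912, -1.176, -0.005]
wrist_force: [0.4, 0.0, 0.1]
finger_gap: 0.158
grip_force: 0.0
```

```bash
cat >> h.py <<'E'
WH=('white',(0,0,222),(179,30,255))
E
python3 - <<'E'
from h import *
wfind(*WH); wfind(*RD); plan((408.4,208,-4.2,-44,4)); print(state()[2]['joint_positions'].round(2))
E
```

```text
white world [595.3 224.8] tool [ 123.7 -142.2] rail [ 53.6 139.4] px [13. 25.] 1345
white world [308.  118.2] tool [ -9.2 134. ] rail [-248.9   89.6] px [470. 247.] 50511
white world [440.  180.1] tool [42.9 -2.2] rail [-107.5  125.2] px [271. 172.] 1121
white world [346.1 267.3] tool [-85.2   0.1] rail [-183.   228.7] px [275. 337.] 3015
white world [449.8 450.3] tool [-137.6 -203.5] rail [-46.2 388.6] px [ 25. 389.] 2307
white world [352.4 371.4] tool [-153.   -79.1] rail [-157.   329.8] px [180. 403.] 191
white world [241.6 257.7] tool [-153.7   79.6] rail [-287.4  239.2] px [370. 403.] 210
red world [440.3  89.4] tool [104.7  63.2] rail [-124.5   36.1] px [387.  64.] 1232
now [409.2 207.   55.9] -43.9 t 20.7 F [ 0.4  0.3 -0. ] gap 0.16 j7 -1.66 tilt [-0.002 -0.    -1.   ]
[-0.01 -0.    0.38] rz 0.01
[-0.01 -0.    0.38] rz 0.01
[-0.01 -0.    0.38] rz 0.01
[-0.01 -0.    0.38] rz 0.01
[-0.92  0.96  0.76  2.06 -1.18  0.65 -1.66]
```

Request:
{"op": "apply_moves", "data": {"increments": [{"jaw": 0.16, "offset": [0, -0.05, 0.37], "angular": [0, 0, 0]}, {"jaw": 0.16, "offset": [0, 0, 0.38], "angular": [0, 0, 0]}, {"jaw": 0.16, "offset": [0, 0, 0.38], "angular": [0, 0, 0]}, {"jaw": 0.16, "offset": [0, 0, 0.37], "angular": [0, 0, 0]}, {"jaw": 0.16, "offset": [0, 0, 0], "angular": [0, 0, 0]}]}}

```text
time_s: 21.2
position: [410.3, 207.7, -5.2]
orientation: [2.912, -1.175, -0.005]
wrist_force: [-0.2, -0.3, -0.0]
finger_gap: 0.159
grip_force: 0.0
```

Run:
```python
from h import *
wfind(*WH); mplan(1,25.5,(441,179,-44,2),(530,76,-48,15))
```

```text
white world [339.5 132.8] tool [  1.  103.1] rail [-215.1   97.9] px [485. 282.] 34032
white world [440.1 180. ] tool [40.7 -0.6] rail [-107.3  125. ] px [273. 205.] 2101
white world [374.8 240.4] tool [-48.2   1.2] rail [-159.9  196.8] px [277. 361.] 1305
white world [315.8 223.3] tool [-78.9  54.4] rail [-221.1  191.3] px [369. 403.] 214
now [410.5 207.9  -4.3] -44.0 t 21.25 F [-0.2  0.4  1.2] gap 0.16 j7 -1.5 tilt [-0.003 -0.    -1.   ]
[ 0.21 -0.01 -0.  ] rz 0.0
[ 0.21 -0.01 -0.  ] rz 0.0
[ 0.23  0.02 -0.  ] rz 0.07
[ 0.23  0.02 -0.  ] rz 0.07
[ 0.23  0.02 -0.  ] rz 0.07
[ 0.23  0.01 -0.  ] rz 0.07
[ 0.23  0.01 -0.  ] rz 0.07
[ 0.23  0.01 -0.  ] rz 0.07
[ 0.23  0.01 -0.  ] rz 0.07
[ 0.23  0.01 -0.  ] rz 0.07
[ 0.23  0.01 -0.  ] rz 0.07
[ 0.23  0.01 -0.  ] rz 0.07
[ 0.23  0.01 -0.  ] rz 0.07
[ 0.23  0.01 -0.  ] rz 0.07
[ 0.23  0.   -0.  ] rz 0.07
[ 0.23  0.   -0.  ] rz 0.07
[ 0.23  0.   -0.  ] rz 0.07
```

Request:
{"op": "apply_moves", "data": {"increments": [{"jaw": 0.16, "offset": [0.2, -0.01, 0], "angular": [0, 0, 0]}, {"jaw": 0.16, "offset": [0.18, -0.01, 0], "angular": [0, 0, 0]}, {"jaw": 0.16, "offset": [0.2, 0.02, 0], "angular": [0, 0, 0.07]}, {"jaw": 0.16, "offset": [0.23, 0.02, 0], "angular": [0, 0, 0.07]}, {"jaw": 0.16, "offset": [0.23, 0.02, 0], "angular": [0, 0, 0.07]}, {"jaw": 0.16, "offset": [0.23, 0.01, 0], "angular": [0, 0, 0.07]}, {"jaw": 0.16, "offset": [0.23, 0.01, 0], "angular": [0, 0, 0.07]}, {"jaw": 0.16, "offset": [0.23, 0.01, 0], "angular": [0, 0, 0.07]}, {"jaw": 0.16, "offset": [0.23, 0.01, 0], "angular": [0, 0, 0.07]}, {"jaw": 0.16, "offset": [0.23, 0.01, 0], "angular": [0, 0, 0.07]}]}}

```text
time_s: 22.25
position: [470.3, 143.8, -4.4]
orientation: [2.889, -1.233, -0.003]
wrist_force: [-0.7, 0.8, 1.8]
finger_gap: 0.163
grip_force: 0.7
```

Run:
```python
from h import *
wfind(*WH); mplan(1,25.5,(530,75,-48,8))
```

```text
white world [595.6 108.4] tool [112.2 -66. ] rail [31.7 25. ] px [99. 23.] 1821
white world [568.5 102.4] tool [ 97.8 -42.3] rail [ 4.  24.3] px [166.  65.] 809
white world [487.3 126.3] tool [24.3 -0.1] rail [-71.3  63.3] px [274. 238.] 1877
white world [358.1  80.4] tool [-31.9 124.9] rail [-206.9   42.9] px [512. 336.] 14008
white world [375.2 163.5] tool [-80.1  55.1] rail [-174.2  121.3] px [370. 404.] 217
now [471.2 142.5  -4.3] -46.3 t 22.3 F [ 0.4 -2.5  0.2] gap 0.16 j7 -1.51 tilt [-0.001 -0.001 -1.   ]
[ 0.2   0.01 -0.  ] rz 0.05
[ 0.2   0.01 -0.  ] rz 0.05
[ 0.2   0.01 -0.  ] rz 0.05
[ 0.2   0.01 -0.  ] rz 0.05
[ 0.2   0.01 -0.  ] rz 0.05
[ 0.2   0.01 -0.  ] rz 0.05
[ 0.2   0.01 -0.  ] rz 0.05
[ 0.2   0.01 -0.  ] rz 0.05
```

Request:
{"op": "apply_moves", "data": {"increments": [{"jaw": 0.16, "offset": [0.2, 0.01, 0], "angular": [0, 0, 0.05]}, {"jaw": 0.16, "offset": [0.2, 0.01, 0], "angular": [0, 0, 0.05]}, {"jaw": 0.16, "offset": [0.2, 0.01, 0], "angular": [0, 0, 0.05]}, {"jaw": 0.16, "offset": [0.2, 0.01, 0], "angular": [0, 0, 0.05]}, {"jaw": 0.16, "offset": [0.2, 0.01, 0], "angular": [0, 0, 0.05]}, {"jaw": 0.16, "offset": [0.2, 0.01, 0], "angular": [0, 0, 0.05]}, {"jaw": 0.16, "offset": [0.18, 0.01, 0], "angular": [0, 0, 0]}, {"jaw": 0.16, "offset": [0.08, 0, 0], "angular": [0, 0, 0]}, {"jaw": 0.16, "offset": [0, 0, 0], "angular": [0, 0, 0]}, {"jaw": 0.16, "offset": [-0.18, 0, 0], "angular": [0, 0, 0]}]}}

```text
time_s: 23.3
position: [502.9, 104.9, -4.5]
orientation: [2.875, -1.263, -0.003]
wrist_force: [-0.2, 0.7, 0.3]
finger_gap: 0.157
grip_force: 0.0
```

Run:
```python
from h import *
wfind(*WH); print(railpt(0)); plan((500,60,-4.2,11,2))
```

```text
white world [612.   63.8] tool [104.  -52.6] rail [ 39.3 -21.9] px [137.  47.] 3755
white world [615.  107.8] tool [ 73.7 -84.5] rail [50.6 20.7] px [ 71. 129.] 2794
white world [572.1  98.6] tool [ 51.4 -46.6] rail [ 6.7 19.9] px [168. 181.] 465
white world [525.   80.9] tool [32.6 -0. ] rail [-42.9  11.5] px [274. 221.] 1992
white world [600.5 196.5] tool [  -1.6 -133.8] rail [ 53.3 110.7] px [  3. 286.] 540
white world [369.9  49.3] tool [-49.1 135.6] rail [-201.3   10.1] px [524. 361.] 7542
(np.float64(569.0), np.float64(79.6))
now [501.7 106.5  -4.6] -47.4 t 23.35 F [-0.9  2.7 -0.9] gap 0.16 j7 -1.52 tilt [-0.003  0.001 -1.   ]
[ 0.41  0.41 -0.01] rz -7.3
[ 0.16  0.56 -0.01] rz -7.3
```

Request:
{"op": "apply_moves", "data": {"increments": [{"jaw": 0.16, "offset": [0, 0.05, 0], "angular": [0, 0, -1]}, {"jaw": 0.16, "offset": [0, 0.06, 0], "angular": [0, 0, -1]}, {"jaw": 0.16, "offset": [0, 0.06, 0], "angular": [0, 0, -1]}, {"jaw": 0.16, "offset": [0, 0.06, 0], "angular": [0, 0, -1]}, {"jaw": 0.16, "offset": [0, 0.06, 0], "angular": [0, 0, -1]}, {"jaw": 0.16, "offset": [0, 0.06, 0], "angular": [0, 0, -1]}, {"jaw": 0.16, "offset": [0, 0.06, 0], "angular": [0, 0, -1]}, {"jaw": 0.16, "offset": [0, 0.06, 0], "angular": [0, 0, -1]}, {"jaw": 0.16, "offset": [0, 0.06, 0], "angular": [0, 0, -1]}, {"jaw": 0.16, "offset": [0, 0.06, 0], "angular": [0, 0, -1]}]}}

```text
time_s: 24.35
position: [491.2, 85.5, -4.4]
orientation: [-3.135, 0.197, 0.004]
wrist_force: [-0.1, 0.6, -0.4]
finger_gap: 0.159
grip_force: 0.0
```

Request:
{"op": "apply_moves", "data": {"increments": [{"jaw": 0.16, "offset": [0, 0.06, 0], "angular": [0, 0, -1]}, {"jaw": 0.16, "offset": [0, 0, 0], "angular": [0, 0, 0]}]}}

```text
time_s: 24.55
position: [491.0, 82.8, -4.3]
orientation: [-3.14, 0.091, 0.004]
wrist_force: [0.0, -0.5, -0.3]
finger_gap: 0.162
grip_force: 0.0
```

Run:
```python
from h import *
wfind(*WH);wfind(*B);wfind(*G); mplan(1,25.5,(526,80.8,-3,2),(*railpt(-18,.5),5,4),(*railpt(0),11.8,3),(*railpt(26),11.8,4))
```

```text
white world [592.6 106.1] tool [100.  -29.1] rail [28.3 23.3] px [200.  59.] 2578
white world [610.5  91. ] tool [118.8 -15.1] rail [43.   5.1] px [234.   3.] 176
white world [593.6  62.9] tool [103.5  13.9] rail [ 21.  -19.3] px [311.  49.] 2103
white world [605.4  91.3] tool [113.6 -15.1] rail [38.   6.4] px [235.  19.] 260
white world [601.1  74.6] tool [110.4   1.8] rail [30.6 -9.2] px [280.  29.] 158
white world [588.4  96.4] tool [ 96.4 -19.2] rail [22.3 14.6] px [226.  69.] 158
white world [583.2  79.2] tool [92.2 -1.7] rail [13.9 -1.3] px [271.  81.] 154
white world [526.   81.4] tool [34.9 -0.6] rail [-41.9  11.8] px [274. 217.] 2830
white world [394.7 -68.7] tool [-87.4 156.8] rail [-199.4 -110.5] px [543. 413.] 376
blue world [606.3 175.2] tool [109.4 -99. ] rail [54.9 88.5] px [13. 31.] 457
blue world [594.9  85.2] tool [103.5  -8.5] rail [26.6  2.4] px [253.  49.] 3031
gold world [566.5  46.2] tool [77.4 32.2] rail [ -8.8 -30.5] px [353. 120.] 1679
gold world [553.9 108.5] tool [ 61.1 -29.2] rail [-9.2 33. ] px [207. 159.] 1462
now [491.1  83.   -4.4] -3.5 t 24.7 F [-0.1  0.3  0.3] gap 0.16 j7 -0.8 tilt [-0.002  0.    -1.   ]
[ 0.12  0.   -0.  ] rz -0.06
[ 0.12  0.   -0.  ] rz -0.06
[ 0.16  0.04 -0.  ] rz -0.5
[ 0.16  0.05 -0.  ] rz -0.5
[ 0.16  0.05 -0.  ] rz -0.5
[ 0.16  0.06 -0.  ] rz -0.5
[ 0.15  0.01 -0.  ] rz -0.57
[ 0.15  0.02 -0.  ] rz -0.57
[ 0.15  0.02 -0.  ] rz -0.57
[ 0.16  0.   -0.  ] rz -0.0
   x 4
```

Request:
{"op": "apply_moves", "data": {"increments": [{"jaw": 0.16, "offset": [0.12, 0, 0], "angular": [0, 0, 0]}, {"jaw": 0.16, "offset": [0.12, 0, 0], "angular": [0, 0, -0.1]}, {"jaw": 0.16, "offset": [0.16, 0.04, 0], "angular": [0, 0, -0.5]}, {"jaw": 0.16, "offset": [0.16, 0.05, 0], "angular": [0, 0, -0.5]}, {"jaw": 0.16, "offset": [0.16, 0.05, 0], "angular": [0, 0, -0.5]}, {"jaw": 0.16, "offset": [0.16, 0.06, 0], "angular": [0, 0, -0.5]}, {"jaw": 0.16, "offset": [0.1, 0.01, 0], "angular": [0, 0, -0.57]}, {"jaw": 0.16, "offset": [0, 0, 0], "angular": [0, 0, -0.4]}]}}

```text
time_s: 25.5
position: [531.0, 73.8, -4.6]
orientation: [3.132, 0.248, -0.003]
wrist_force: [-0.4, 0.3, -0.9]
finger_gap: 0.156
grip_force: 0.0
```

Run:
```python
from h import *
wfind(*WH);wfind(*B); wfind(*G);mplan(1,25.5,(*railpt(0),11.8,3),(*railpt(26),11.8,4))
```

```text
white world [615.2 189.1] tool [ 101.3 -100.6] rail [ 66.4 100.5] px [15. 55.] 2416
white world [614.4 110.8] tool [ 88.2 -23.4] rail [50.6 23.8] px [217.  92.] 3787
white world [621.8  68.8] tool [88.8 19.2] rail [ 49.8 -18.9] px [323.  90.] 3805
white world [556.7  77.4] tool [25.9  0.5] rail [-12.5   2. ] px [276. 235.] 2054
blue world [615.4 179.8] tool [100.5 -91.1] rail [64.8 91.4] px [40. 58.] 731
blue world [595.2  85.4] tool [65.5 -1.1] rail [26.8  2.5] px [272. 149.] 2283
gold world [624.6  90.8] tool [95.5 -1.9] rail [56.7  2.2] px [270.  72.] 2898
gold world [569.9  46.9] tool [34.7 32.9] rail [ -5.3 -30.5] px [347. 217.] 1188
gold world [557.7 109.3] tool [ 32.4 -30.6] rail [-5.4 33.1] px [208. 222.] 1240
now [530.3  74.   -4.5] 8.9 t 25.65 F [0.2 0.5 0.2] gap 0.16 j7 -0.72 tilt [-0.002  0.    -1.   ]
[ 0.11  0.01 -0.  ] rz -0.24
[ 0.11  0.02 -0.  ] rz -0.24
[ 0.11  0.02 -0.  ] rz -0.24
[ 0.16  0.   -0.  ] rz -0.0
   x 4
```

Request:
{"op": "apply_moves", "data": {"increments": [{"jaw": 0.16, "offset": [0.11, 0.01, 0], "angular": [0, 0, -0.24]}, {"jaw": 0.16, "offset": [0.11, 0.02, 0], "angular": [0, 0, -0.24]}, {"jaw": 0.16, "offset": [0.11, 0.02, 0], "angular": [0, 0, -0.24]}, {"jaw": 0.16, "offset": [0.15, 0, 0], "angular": [0, 0, 0]}, {"jaw": 0.16, "offset": [0.15, 0, 0], "angular": [0, 0, 0]}, {"jaw": 0.16, "offset": [0.15, 0, 0], "angular": [0, 0, 0]}, {"jaw": 0.16, "offset": [0.14, 0, 0], "angular": [0, 0, 0]}, {"jaw": 0.16, "offset": [0.05, 0, 0], "angular": [0, 0, 0]}, {"jaw": 0.16, "offset": [0, 0, 0], "angular": [0, 0, 0]}]}}

```text
time_s: 26.55
position: [569.1, 79.5, -4.7]
orientation: [-3.125, -0.322, 0.003]
wrist_force: [-0.5, 0.1, 0.2]
finger_gap: 0.16
grip_force: 0.0
```

Run:
```python
from h import *
wfind(*WH);wfind(*B); wfind(*G)
```

```text
white world [670.4 122.6] tool [107.9 -21.5] rail [107.8  24.7] px [218.  36.] 874
white world [656.2  84.2] tool [86.1 13.2] rail [ 86.5 -10.3] px [308.  98.] 6632
white world [620.4 196.4] tool [  74. -104.] rail [ 72.8 106.7] px [ 24. 128.] 4969
white world [627.9 113.8] tool [ 64.5 -21.6] rail [64.4 24.1] px [224. 152.] 2894
white world [593.8  85.1] tool [25.2 -0.4] rail [25.4  2.5] px [274. 237.] 1934
white world [580.1 103.4] tool [ 15.6 -21.2] rail [15.5 23.1] px [230. 255.] 340
blue world [629.7 180.6] tool [ 80.  -86.7] rail [78.9 89.4] px [ 63. 113.] 547
blue world [622.8  91.1] tool [55.  -0.4] rail [55.1  2.8] px [274. 174.] 2124
gold world [652.1  96.4] tool [84.9  0.3] rail [84.9  2.5] px [276. 101.] 2686
gold world [560.3 110.8] tool [ -2.1 -32.5] rail [-2.6 34.1] px [209. 287.] 950
gold world [573.8  47.9] tool [-1.6 31.8] rail [ -1.3 -30.2] px [339. 287.] 951
```

White is at 25 mm, blue at 55 and gold at 85 past the gate. I back off, lift clear and check.

Request:
{"op": "apply_moves", "data": {"increments": [{"jaw": 0.16, "offset": [-0.3, 0, 0], "angular": [0, 0, 0]}, {"jaw": 0.16, "offset": [0, 0, -0.75], "angular": [0, 0, 0]}, {"jaw": 0.16, "offset": [0, 0, -1], "angular": [0, 0, 0]}, {"jaw": 0.16, "offset": [0, 0, -1], "angular": [0, 0, 0]}, {"jaw": 0.16, "offset": [0, 0, -1], "angular": [0, 0, 0]}, {"jaw": 0.16, "offset": [0, 0, 0], "angular": [0, 0, 0]}, {"jaw": 0.16, "offset": [0, 0, 0], "angular": [0, 0, 0]}]}}

```text
time_s: 27.4
position: [557.6, 77.3, 145.9]
orientation: [-3.124, -0.322, 0.002]
wrist_force: [0.1, 1.0, -0.2]
finger_gap: 0.158
grip_force: 0.0
```

Run:
```python
from h import *
wfind('white',(0,0,222),(179,30,255));wfind(*B);wfind(*G);find(*RD)
cv2.imwrite('pics/end.png',cv2.resize(snap('scene','e.png')[120:360,100:440],None,fx=2.3,fy=2.3))
```

```text
white world [671.  123.9] tool [120.7 -22.4] rail [108.7  25.8] px [248.  55.] 154
white world [679.   95.6] tool [122.7   6.9] rail [111.2  -3.5] px [283.  53.] 597
white world [615.7 215.9] tool [  85.3 -123.7] rail [ 71.9 126.7] px [131. 101.] 3133
white world [624.6 114.2] tool [ 73.3 -22.4] rail [61.3 25.2] px [249. 116.] 648
white world [633.2  70.2] tool [72.7 22.4] rail [ 61.3 -19.6] px [301. 117.] 690
white world [593.4  85. ] tool [36.7 -0.2] rail [25.   2.5] px [275. 158.] 571
white world [328.3 289.1] tool [-181.2 -254. ] rail [-196.4  253.5] px [ 51. 350.] 10043
white world [364.1  37.8] tool [-197.3   -0.7] rail [-2.091e+02 -1.000e-01] px [274. 361.] 1405
white world [ 370.6 -276.1] tool [-255.   307.9] rail [-262.8 -309.5] px [529. 399.] 1675
white world [276.7 137.4] tool [-262.6 -116. ] rail [-275.9  114.4] px [180. 403.] 195
white world [324.3 -89.5] tool [-262.3  115.8] rail [-272.6 -117.5] px [370. 403.] 218
blue world [622.5  91.2] tool [67.  -0.2] rail [54.8  3. ] px [275. 123.] 550
gold world [651.9  96.6] tool [97.2  0.4] rail [84.7  2.6] px [275.  86.] 627
gold world [556.  110.7] tool [  6.2 -33. ] rail [-6.7 34.9] px [239. 191.] 349
gold world [569.6  45.7] tool [ 6.2 33.5] rail [ -5.8 -31.6] px [311. 191.] 345
red [439.5  87.1] 64 rail [-125.7   33.9]
```

View pics/end.png

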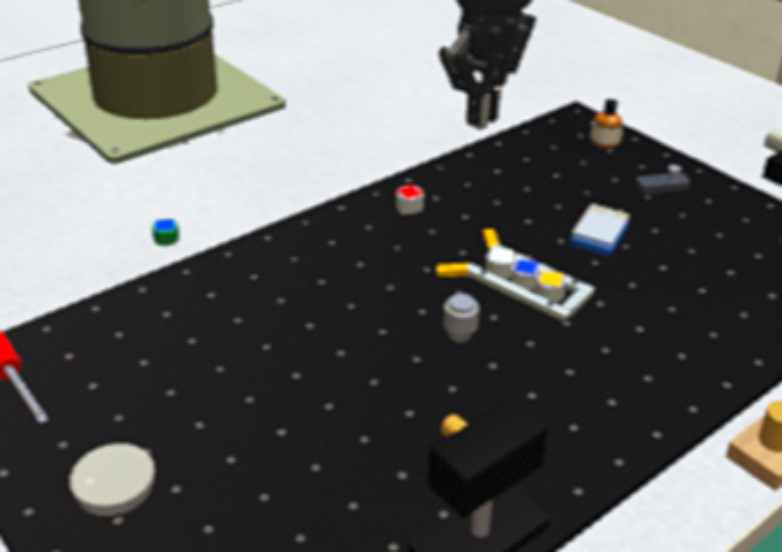

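The scene shows white (500,260), blue (526,267) and gold (552,280) in a row inside the slot. Red (409,197) and the other things on the board look undisturbed, and the gripper is clear.

```bash
python3 -c "
from bench import bot; print(bot.job_done())"
```

```text
the job is handed in; nothing more can be done
None
```

I pushed gold, then blue, then white through the gate into the slot, at about 85, 55 and 25 mm past it, left red in place, and handed in after about 27 s; one concern is that the fingertips pressed on the board at about 56 N while I was finding their height.

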